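Prise open the hinge kit case and hold the guard hinge leaf in line for its pin

TASK

Prise open the blue hinge-kit case: put the blade of the orange-handled pry tool into the slot under the lid's front edge, swing the lid up past upright with the blade (not with the fingers), then lay the tool flat on the table. Take the loose black hinge leaf out of the case, bring its knuckle level into the gap between the two knuckles of the fixed leaf on the aluminium jamb so that the holes line up and the waiting pin could be pushed straight through, without forcing it against the fixed leaf. Finish while holding it there, still in the fingers and motionless, with nothing else carrying it, and leave the other things on the table where they are.

Things in the scene. Friction and masses are not known exactly. Their poses are not given: they have to be found in the camera images.
- pry_handle (a point): centre of the handle of the pry tool: orange handle 90 long, 24 wide, 24 high, lying flat; the tool weighs about 0.1 kg. x points along the tool towards the blade, z up when it lies flat; the centre is then 12 above the table
- pry_tip (a point): middle of the blade's front edge, 115 along +x from the handle's centre; the steel blade is 22 wide and 2.5 thick, stands 60 out of a 20 wide, 20 high, 10 long collar on the handle's end, at the handle's mid-height
- case_slot (a point): middle of the pry slot in the case's front wall, at the wall's outer face, 54 above the table. The slot is 60 wide and 8 high (4 above and 4 below this point), its top closed by the lid. x points level into the case, from the front to the lid's hinge; y along the front; z up
- lid (a joint): angle of the case's lid: 0 shut, grows as it opens upward, 1.57 upright, stop at 1.95. Stiff hinge: the lid stays at any angle; about 1.5 N at the front edge lifts it
- lid_hinge (a point): middle of the lid's hinge axis, at the far top rim of the case, 133 behind the slot point (along the case's x) and 58 above the table; the axis is along the case's y
- lid_edge (a point): middle of the lid's front edge. The lid is a white flat plate with a blue panel, 138 from the hinge axis to the front edge (5 beyond the case's front wall), 142 wide, 4 thick, its underside level with the rim when shut. x points from here to the hinge, z out of the lid's top; both turn with the lid
- leaf_plate (a point): centre of the plate of the loose black hinge leaf (about 0.16 kg): plate 44 (x) by 52 (y) by 8 thick (z), lying flat in the case, with two countersunk screw holes. x points from the plate to its knuckle, y along the knuckle's hole, z up
- leaf_hole (a point): centre of the loose leaf's knuckle, on the axis of its hole: 35 in +x and 5 in +z from the plate's centre. Black knuckle 18 outside diameter, 22 long along y, brass-bushed hole 10, joined to the middle of the plate's edge by a neck 22 wide; its lowest point is level with the plate's underside
- jamb_hole (a point): centre of the gap between the fixed leaf's two black knuckles, on their common hole axis, 89 above the table. Each knuckle: 18 outside diameter, hole 10, 14 long; gap 28 long (y). x points from here to the jamb, y along the axis towards the pin, z up. Lined up, the loose leaf lies level, its plate on the -x side, the axes of leaf_hole and jamb_hole parallel
- screw_pot: bystander: green round pot of screws, 60 wide, 40 high; origin under its centre
- turned_a: bystander: white turned plastic part, 28 wide, 55 high; origin under its centre
- turned_b: bystander: a second white turned part, the same
- hex_key: bystander: dark hex key 95 by 28 lying flat, 6 thick
- offcut: bystander: piece of aluminium profile 40 by 90 by 40 high; origin under its centre
- pendant: bystander: black teach pendant 200 by 110 by 36 high lying flat, with a red button; origin under its centre
- caliper: bystander: steel caliper 150 long lying flat, 12 high; origin under its middle
- case: the blue steel hinge-kit case, fixed: outside 130 (x) by 140 (y) by 58 high, walls and floor 4 thick; origin under its centre, axes as the slot's. In the middle inside is a yellow foam block 78 (x) by 34 (y), its top 30 above the table, on which the loose hinge leaf lies
- jamb: aluminium profile fixed on the table, 180 long (y), 40 wide (x), 80 high; origin under its centre, the hinge axis at x = -32, z = 89, 12 in front of its face. The fixed black leaf's 8 thick plate is screwed on its top. A steel pin 8 thick with a 14 wide head waits in the +y knuckle and stands out to y = +57
Things that resemble listed ones, but are neither listed nor needed, are in the scene too. Of the things like the part that bears pry_handle, leave any that is purple; of the rest the smaller one is meant. Leave any turquoise look-alike of the case alone.

How it is judged:
By the outcome, as a careful person would: the job done as asked, in the order asked, and still so for the second after the job is handed in, while the arm keeps its last pose, push and grip.
It also fails if it takes over 72 s, if anything falls off the work surface, if the arm or the gripper's body presses on something with over 40 N, if the wrist force passes 120 N, or if a joint passes its speed limit or range.

ROBOT

A 7-joint arm with a two-finger parallel gripper is mounted at the origin on the work surface. World frame = base frame: x ahead of the robot, y to its left, z up, the work surface at z = 0. Lengths are in m, angles in degrees, forces in N, time in s.
With the tool pointing down it reaches from about 0.4 to 0.85 m from the base axis. Payload 10.4 kg.
Tool frame: the origin (TCP) lies at the very end of the fingers, on their centre line; the grasp point (between the pads) lies 19 mm behind it (env.tcp_to_grasp is the distance from the TCP to the grasp point, in m); x points along the fingers, y is the direction in which the jaws open and shut, and the axes are right-handed (so a half turn about x gives the same grasp; the last joint's range is limited). The gripper opens to 85 mm and grips with 20 to 120 N. Pads are 22 mm wide; open, the fingers measure 114 mm over their backs; the gripper's body (76 mm by 85 mm) begins 54 mm behind the grasp point. The pads swing forward as they close: fully open they stand 13 mm farther back than shut.
Start: joints at [-1.295, 19.034, -3.707, 83.658, 1.238, 77.344, -5.071], TCP at [0.625, 0, 0.2] pointing down, gripper open.
Joint ranges: [-148.97, 148.97], [-28.65, 121.19], [-84.17, 76.75], [9.2, 138.47], [-72.65, 252.65], [3.7, 117.97], [-149.18, 149.18]. Speed limits (degrees/s): [127.2, 127.2, 159.86, 159.86, 180, 180, 180].

INTERFACE

Orientations are given as [roll, pitch, yaw] about the fixed x, y, z axes, in that order (R = Rz(yaw) Ry(pitch) Rx(roll)).
In Python, from plant import env gives the robot as it stands. The module is installed in compiled form; this text tells all that it offers.
- The arm moves only by the shell command python3 -m inch 'ROWS'. ROWS is JSON, a list of rows, each an object with "jaw": the gripper command: -1 is shut, 1 is fully open, values between are in proportion; "delta_pos": the shift along the world's x, y, z in m, a list of three; "roll": the turn about the world's z in degrees. A call has 1 to 8 rows; each row shifts and turns the pose as measured when the row begins; what a row does not reach is not made up. A row lasts 1/12 s, in which the tool goes at most 41.7 mm and 7.16 degrees, less where a joint would pass 70% of its speed; a pose out of reach is approached as far as the arm can. A call is refused whole if a number of a shift passes 0.0417 or a number of a turn 7.16, either way. A call with a gripper value outside its range is refused whole. The fingers move at their own pace and stop on an object; the grip force is fixed at half the most. Time passes only in rows, so rows that do not move let the fingers close. It gives the time, the measured TCP pose, the force and the opening at its end, in the units of the state.
- env.state(): the state, without advancing time (a new reading comes with each control period).
- env.grab_frame(name): name is "scene" or "side" or "wrist"; returns (picture, depth): 480x640x3 uint8, red, green, blue; 480x640 float32, m along the optical axis (not along the pixel's ray), 0 where there is no reading.
- env.camera_params(name): a dict with "fovy" (degrees; the focal length in pixels is half the picture's height over the tangent of half this angle, whatever the lens; pixels are square), "cx", "cy" (the principal point, pixels), "k1" (the pictures are not rectified: a ray, as slopes to the right and down, at radius r is drawn at 1 + k1 r^2 times it, then the intrinsics apply), "xyz" and "rotation" of the camera in the world. Camera axes: x right, y down, z forward; pixel columns grow to the right and rows downward; lengths in m; the calibration is good to about 2 mm. A picture is of the moment at which its call begins: read the wrist's pose just before it. camera_params takes no time and is no camera call; for the wrist camera it gives the pose at the moment of the call.
- env.hand_in(): hands the job in, once; it reports no verdict.
The state is a dict: "clock": time; "joint_pos": joint angles; "qvel": joint speeds; "effort": joint torques, N m; "eef_pos": TCP position; "tcp_rot": TCP orientation; "wrist_force": force on the tool from outside, world axes, zero at the start; "moment": the same for the moment, N m; "finger_gap": finger opening in m.
Only numpy, scipy, OpenCV 4.12 (cv2) and the standard library are available. Lean on these libraries where they do the work, as an engineer would, in place of code of your own. Each camera call takes 0.05 s, during which the arm holds its last target.

## Working session

There is one attempt and no reset: what is moved stays moved. The work goes in short steps, Python scripts to look and compute and a shell command to move; the robot and the scene stay as the last step left them, time stands still between calls to the robot, and variables do not carry over. Pictures are saved under pics/ and viewed, and the job is handed in when it is done.

```bash
mkdir -p pics; ls
python3 - <<'E'
from plant import env
import cv2
print(env.state())
for n in ("scene","side","wrist"):
    p=env.camera_params(n); print(n,p)
    im,d=env.grab_frame(n); cv2.imwrite(f"pics/{n}0.png",im[:,:,::-1])
    import numpy as np; np.save(f"pics/{n}0.npy",d)
E
```

```text
pics
{'clock': 0.0, 'joint_pos': array([-1.29609318, 19.07410652, -3.70737177, 83.70632896,  1.23794935,
       77.34483587, -5.06913372]), 'qvel': array([-0.00276944,  0.0237199 , -0.0299396 ,  0.03385464,  0.00506385,
       -0.09793285, -0.00946482]), 'effort': array([ 4.98105128e-04, -6.25449800e+01,  4.97091911e-02, -3.91610491e+01,
        1.63588714e-02,  9.83294769e-03, -6.01235030e-06]), 'eef_pos': array([6.24564922e-01, 5.82142434e-06, 1.99390065e-01]), 'tcp_rot': array([ -87.15533882,   89.91459741, -177.15097732]), 'wrist_force': array([ 0.86639657, -0.45596592, -1.01877703]), 'moment': array([-0.03137684,  0.01882277, -0.01360786]), 'finger_gap': 0.08576446080352872}
scene {'fovy': 44.884782737334156, 'cx': 326.7820350451137, 'cy': 239.88742249804724, 'k1': 0.026112842869213324, 'xyz': array([1.48858315, 0.05141683, 0.99356991]), 'rotation': array([-132.19077242,    0.43242421,   92.60924114])}
side {'fovy': 49.690405745459195, 'cx': 324.20304873242435, 'cy': 248.08561990575953, 'k1': -0.13780408577650544, 'xyz': array([0.00949547, 1.11968054, 1.01263405]), 'rotation': array([-127.47434496,    1.15188388, -157.70176052])}
wrist {'fovy': 60.90330905231413, 'cx': 315.94262584118695, 'cy': 232.41894772624175, 'k1': -0.08286943064199807, 'xyz': array([0.62499142, 0.08370485, 0.37259025]), 'rotation': array([ 1.61045866e+02,  6.93937839e-02, -5.32104315e-02])}
```

View pics/scene0.png

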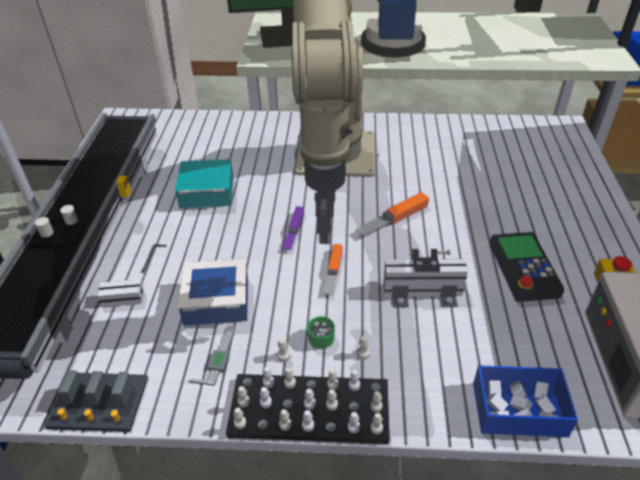

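View pics/side0.png

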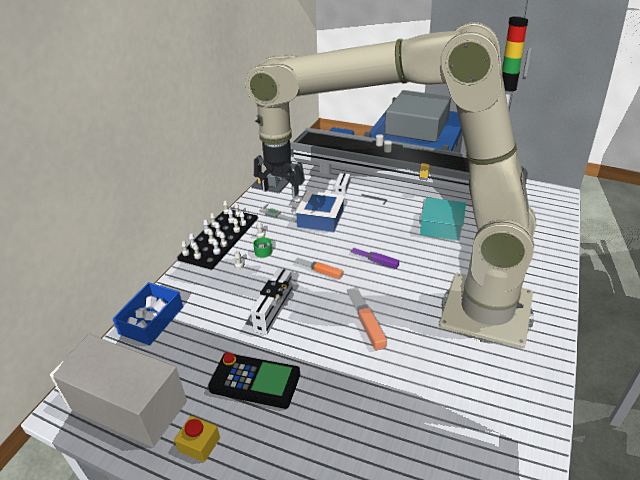

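View pics/wrist0.png

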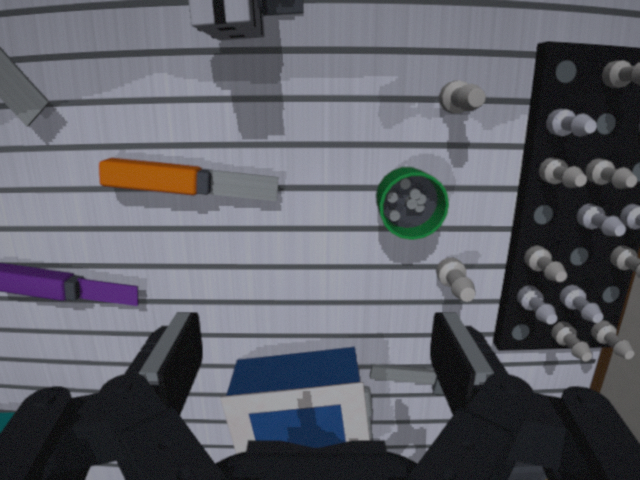

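```bash
cat > h.py <<'E'
import numpy as np, cv2
from scipy.spatial.transform import Rotation as R
def cam(p):
    f=240/np.tan(np.radians(p['fovy']/2))
    return f,p['cx'],p['cy'],p['k1'],np.array(p['xyz']),R.from_euler('xyz',p['rotation'],degrees=True).as_matrix()
def ray(p,u,v):
    f,cx,cy,k,t,M=cam(p); u=np.asarray(u,float);v=np.asarray(v,float)
    xd=(u-cx)/f; yd=(v-cy)/f; x,y=xd.copy(),yd.copy()
    for _ in range(20):
        s=1+k*(x*x+y*y); x,y=xd/s,yd/s
    return np.stack([x,y,np.ones_like(x)],-1)
def atz(p,u,v,z):
    f,cx,cy,k,t,M=cam(p); d=ray(p,u,v)@M.T
    return t+d*((z-t[2])/d[...,2])[...,None]
def atd(p,u,v,dep):
    f,cx,cy,k,t,M=cam(p); return t+(ray(p,u,v)*np.asarray(dep)[...,None])@M.T
def proj(p,P):
    f,cx,cy,k,t,M=cam(p); c=(np.asarray(P)-t)@M; x=c[...,0]/c[...,2]; y=c[...,1]/c[...,2]
    s=1+k*(x*x+y*y); return np.stack([cx+f*x*s,cy+f*y*s],-1)
def cloud(p,d):
    v,u=np.mgrid[0:480,0:640]; P=atd(p,u,v,d); P[d<=0]=np.nan; return P
def crop(im,x0,y0,x1,y1,name,s=None):
    c=im[y0:y1,x0:x1,::-1]; s=s or min(800/(x1-x0),600/(y1-y0))
    cv2.imwrite('pics/'+name,cv2.resize(c,None,fx=s,fy=s,interpolation=cv2.INTER_CUBIC))
E
python3 - <<'E'
from h import *
from plant import env
a=cv2.imread('pics/scene0.png')[:,:,::-1]; b=cv2.imread('pics/side0.png')[:,:,::-1]; 
crop(a,170,230,350,365,'c1.png'); crop(b,250,160,410,280,'c2.png')
p=env.camera_params('wrist'); w=cv2.imread('pics/wrist0.png')[:,:,::-1]; d=np.load('pics/wrist0.npy'); P=cloud(p,d)
for uv in [(102,160),(102,186),(195,180),(278,187),(205,182),(230,358),(357,348),(225,396),(363,383)]:
    print(uv,P[uv[1],uv[0]])
hsv=cv2.cvtColor(np.ascontiguousarray(w),cv2.COLOR_RGB2HSV)
m=(hsv[...,0]>5)&(hsv[...,0]<22)&(hsv[...,1]>180)&(P[...,2]>0.005)
q=P[m]; print(m.sum(), np.nanpercentile(q,[2,50,98],axis=0))
E
```

```text
(102, 160) [0.43567686 0.03041135 0.02028202]
(102, 186) [ 4.20766177e-01  2.57746195e-03 -2.83989396e-05]
(195, 180) [0.51838062 0.01192091 0.02174617]
(278, 187) [ 5.89220219e-01  4.50988481e-04 -6.29293184e-05]
(205, 182) [0.52685285 0.00986804 0.02076064]
(230, 358) [ 5.30376002e-01 -1.89469093e-01  3.94636569e-05]
(357, 348) [ 0.66858576 -0.17556087  0.00074394]
(225, 396) [ 0.53726842 -0.18934247  0.06027926]
(363, 383) [ 0.66870824 -0.17330477  0.06025844]
2616 [[0.43586821 0.00243573 0.01210381]
 [0.47718347 0.01648907 0.02319908]
 [0.51743245 0.0287166  0.02485645]]
```

View pics/c1.png

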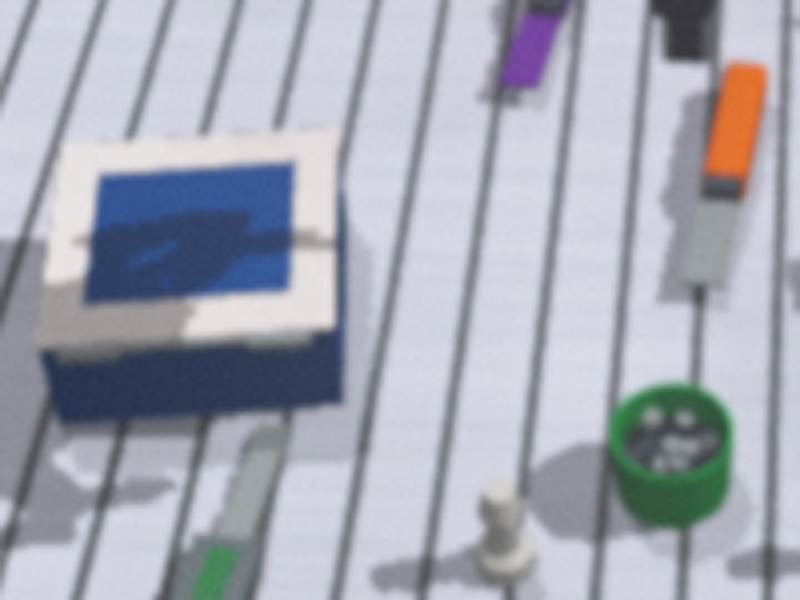

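View pics/c2.png

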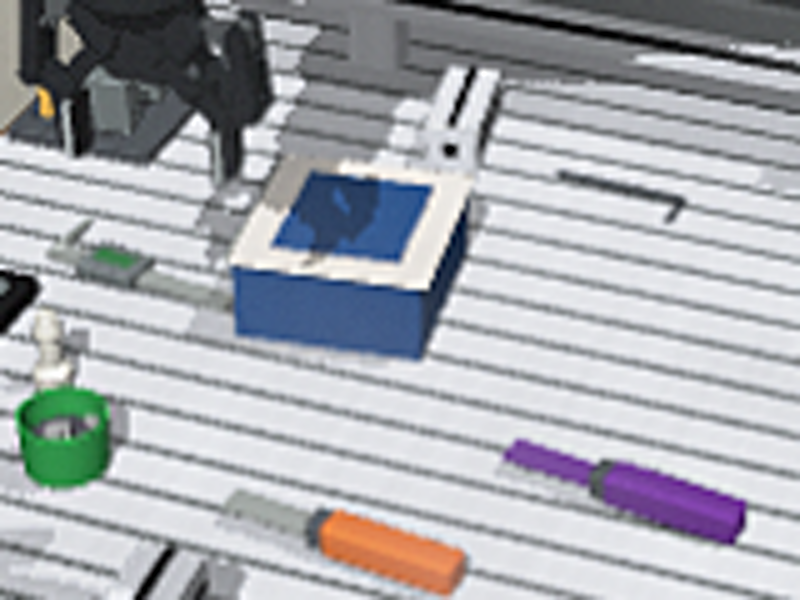

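```bash
python3 - <<'E'
from h import *
from plant import env
p=env.camera_params('wrist'); w=cv2.imread('pics/wrist0.png'); d=np.load('pics/wrist0.npy'); P=cloud(p,d)
hsv=cv2.cvtColor(w,cv2.COLOR_BGR2HSV)
m=(hsv[...,0]>5)&(hsv[...,0]<22)&(hsv[...,1]>180)&(P[...,2]>0.020)
q=P[m]; r=cv2.minAreaRect((q[:,:2]*1000).astype(np.float32)); print(r, np.nanmedian(q[:,2]))
c,vec=q[:,:2].mean(0),np.linalg.svd(q[:,:2]-q[:,:2].mean(0),full_matrices=False)[2][0]; print(c,np.degrees(np.arctan2(vec[1],vec[0])))
# blade
vv,uu=np.mgrid[0:480,0:640]
m=(uu>212)&(uu<290)&(vv>165)&(vv<205)&(P[...,2]>0.006)&(P[...,2]<.02)
q=P[m]; r=cv2.minAreaRect((q[:,:2]*1000).astype(np.float32)); print(r,q[:,2].mean())
# lid top
m=(P[...,2]>0.055)&(P[...,2]<.068)&(uu>200)&(uu<380)&(vv>340)
q=P[m]; print(m.sum(),cv2.minAreaRect((q[:,:2]*1000).astype(np.float32)),q.min(0),q.max(0))
for n in('scene','side'):
  p=env.camera_params(n); d=np.load(f'pics/{n}0.npy'); P=cloud(p,d)
  m=(P[...,2]>0.055)&(P[...,2]<.068)&(P[...,0]>.48)&(P[...,0]<.72)&(P[...,1]<-.14)&(P[...,1]>-.37)
  q=P[m]; print(n,m.sum(),cv2.minAreaRect((q[:,:2]*1000).astype(np.float32)))
E
python3 -m inch '[{"jaw":0.0,"delta_pos":[0,0,0],"roll":-7.1},{"jaw":0.0,"delta_pos":[0,0,0],"roll":-7.1}]'
```

```text
((476.16339111328125, 14.913631439208984), (22.763206481933594, 86.41664123535156), 83.86723327636719) 0.023306447633189065
[0.47656435 0.01521937] -6.128198544744397
((560.6334228515625, 4.763195991516113), (22.60407066345215, 58.88739013671875), 83.51081848144531) 0.012735027629100861
8202 ((607.460205078125, -215.2760772705078), (144.55572509765625, 77.03164672851562), 5.94713020324707) [ 0.53231535 -0.26054594  0.05501626] [ 0.68118756 -0.17049777  0.06536415]
scene 3056 ((612.6676025390625, -247.79364013671875), (151.65493774414062, 141.86361694335938), 7.902831077575684)
side 967 ((607.470703125, -248.8807373046875), (144.40426635742188, 152.0238037109375), 8.318148612976074)
clock: 0.32
eef_pos: [0.6243, -0.0001, 0.1989]
tcp_rot: [-84.5, 89.9, 171.1]
wrist_force: [0.1, -0.0, 0.0]
finger_gap: 0.0638
```

```bash
cat >> h.py <<'E'
def st():
    from plant import env
    s=env.state(); M=R.from_euler('xyz',s['tcp_rot'],degrees=True).as_matrix()
    print('t',round(s['clock'],2),'pos',np.round(s['eef_pos'],4),'x',np.round(M[:,0],3),'yaw of jaw y',round(np.degrees(np.arctan2(M[1,1],M[0,1])),2),'F',np.round(s['wrist_force'],1),'gap',round(s['finger_gap'],4),'q',np.round(s['joint_pos'],0))
    return s,M
E
python3 -c "from h import *; st()"
python3 -m inch '[{"jaw":0.0,"delta_pos":[-0.02,0,0],"roll":-7.1},{"jaw":0.0,"delta_pos":[-0.02,0,0],"roll":-7.1},{"jaw":0.0,"delta_pos":[-0.02,0,0],"roll":-7.1},{"jaw":0.0,"delta_pos":[-0.02,0,0],"roll":-7.1},{"jaw":0.0,"delta_pos":[-0.02,0,0],"roll":-7.1},{"jaw":0.0,"delta_pos":[-0.02,0,0],"roll":-7.1},{"jaw":0.0,"delta_pos":[-0.02,0,0],"roll":-7.1},{"jaw":0.0,"delta_pos":[0,0,0],"roll":-7.1}]'
python3 -c "from h import *; st()"
```

```text
t 0.32 pos [ 6.243e-01 -1.000e-04  1.989e-01] x [-0.002  0.    -1.   ] yaw of jaw y -14.38 F [ 0.1 -0.   0. ] gap 0.0638 q [ -3.  19.  -2.  84.   1.  77. -19.]
clock: 0.98
eef_pos: [0.4765, -0.0001, 0.1945]
tcp_rot: [-55.5, 89.6, 142.8]
wrist_force: [1.1, 0.6, -0.6]
finger_gap: 0.043
t 0.98 pos [ 4.765e-01 -1.000e-04  1.945e-01] x [-0.006  0.005 -1.   ] yaw of jaw y -71.72 F [ 1.1  0.6 -0.6] gap 0.043 q [ -6.   1.   1. 106.  -0.  74. -77.]
```

```bash
python3 -m inch '[{"jaw":0.0,"delta_pos":[0.004,0.007,0],"roll":-7.1},{"jaw":0.0,"delta_pos":[0.004,0.007,0],"roll":-7.1},{"jaw":0.0,"delta_pos":[0,0,0],"roll":-7.1},{"jaw":0.0,"delta_pos":[0,0,0],"roll":-3.2},{"jaw":0.0,"delta_pos":[0,0,0],"roll":0}]'
python3 - <<'E'
from h import *
from plant import env
s,M=st(); p=env.camera_params('wrist'); im,d=env.grab_frame('wrist'); print(p['xyz'])
crop(im,0,0,640,480,'w1.png'); np.save('pics/w1.npy',d); P=cloud(p,d)
hsv=cv2.cvtColor(im,cv2.COLOR_RGB2HSV)
m=(hsv[...,0]>5)&(hsv[...,0]<22)&(hsv[...,1]>180)&(P[...,2]>0.020)&(P[...,2]<.03)
q=P[m]; print(m.sum(),cv2.minAreaRect((q[:,:2]*1000).astype(np.float32)))
E
```

```text
clock: 1.4
eef_pos: [0.4826, 0.0143, 0.1944]
tcp_rot: [-52.9, 89.5, 120.3]
wrist_force: [0.7, 0.3, -0.5]
finger_gap: 0.0426
t 1.4 pos [0.4826 0.0143 0.1944] x [-0.004  0.007 -1.   ] yaw of jaw y -96.88 F [ 0.7  0.3 -0.5] gap 0.0426 q [  -8.    1.    1.  105.   -0.   74. -104.]
[0.56639953 0.00319426 0.36705185]
2440 ((402.89410400390625, 71.66799926757812), (60.67912292480469, 269.128662109375), 52.090030670166016)
```

View pics/w1.png

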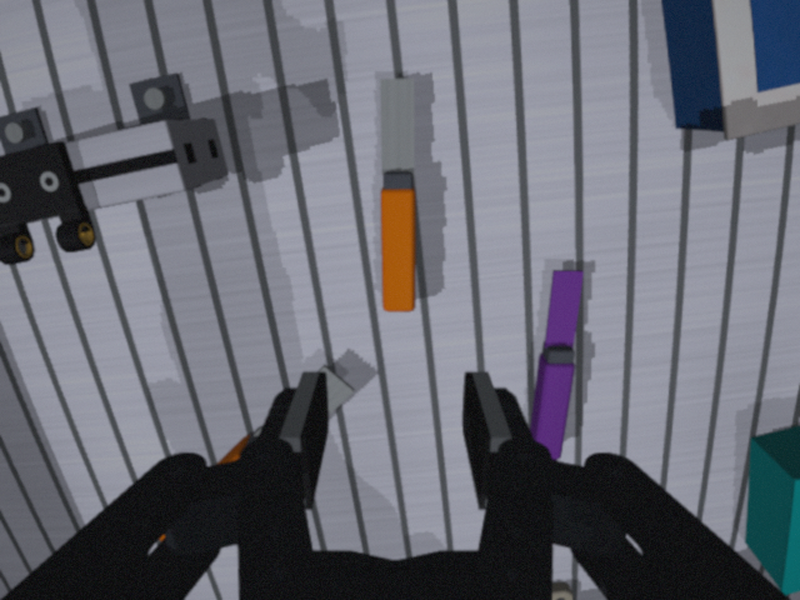

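Run:
```python
from h import *
from plant import env
p=env.camera_params('wrist'); s=.8
im=cv2.imread('pics/w1.png'); d=np.load('pics/w1.npy'); P=cloud(p,d)
for u,v,z in [(325,366,.012),(355,392,.012),(560,355,.02),(545,450,.024),(383,190,.024),(413,190,.024),(383,308,.024),(414,308,.024),(383,80,.013),(413,80,.013)]:
    print(u,v,atz(p,u*s,v*s,z))
hsv=cv2.cvtColor(cv2.resize(im,(640,480)),cv2.COLOR_BGR2HSV); vv,uu=np.mgrid[0:480,0:640]
m=(hsv[...,0]>5)&(hsv[...,0]<22)&(hsv[...,1]>180)&(P[...,2]>0.020)&(P[...,2]<.03)&(vv<260)&(uu>280)&(uu<350)
q=P[m]; print(m.sum(),cv2.minAreaRect((q[:,:2]*1000).astype(np.float32)))
s,M=st()
for dy in(.02,-.02):
  print(proj(p,s['eef_pos']+M[:,1]*dy)*1.25)
```

```text
325 366 [0.3883726  0.08137583 0.012     ]
355 392 [0.36281388 0.06143476 0.012     ]
560 355 [ 0.38075044 -0.09898609  0.02      ]
545 450 [ 0.29800908 -0.08554654  0.024     ]
383 190 [0.51967194 0.01887781 0.024     ]
413 190 [ 0.51733787 -0.00102996  0.024     ]
383 308 [0.43587188 0.02941524 0.024     ]
414 308 [0.43329668 0.00723106 0.024     ]
383 80 [0.58927073 0.0105001  0.013     ]
413 80 [ 0.58697977 -0.00888446  0.013     ]
2384 ((475.8529052734375, 13.783527374267578), (21.88070297241211, 85.83728790283203), 83.90160369873047)
t 1.45 pos [0.4825 0.0142 0.1943] x [-0.004  0.007 -1.   ] yaw of jaw y -96.69 F [ 0.4 -0.3  0.5] gap 0.0431 q [  -8.    1.    1.  105.   -0.   74. -103.]
[448.50929024 352.13352298]
[341.80957731 352.2643682 ]
```

```bash
python3 -m inch '[{"jaw":0.0,"delta_pos":[0,0,-0.035],"roll":0},{"jaw":0.0,"delta_pos":[0,0,-0.035],"roll":0},{"jaw":0.0,"delta_pos":[0,0,-0.035],"roll":0},{"jaw":0.0,"delta_pos":[0,0,-0.03],"roll":0},{"jaw":0.0,"delta_pos":[0,0,-0.02],"roll":0},{"jaw":0.0,"delta_pos":[0,0,0],"roll":0}]'
python3 -c "from h import *; st()"
```

```text
clock: 1.95
eef_pos: [0.4831, 0.0137, 0.0358]
tcp_rot: [-102.5, 89.5, 71.7]
wrist_force: [-0.9, -0.3, 0.4]
finger_gap: 0.0428
t 1.95 pos [0.4831 0.0137 0.0358] x [ 0.002  0.007 -1.   ] yaw of jaw y -95.73 F [-0.9 -0.3  0.4] gap 0.0428 q [  -7.   11.    1.  115.   -1.   54. -102.]
```

```bash
python3 -m inch '[{"jaw":0.0,"delta_pos":[0,0,-0.02],"roll":0},{"jaw":0.0,"delta_pos":[0,0,-0.01],"roll":0},{"jaw":0.0,"delta_pos":[0,0,0],"roll":0}]'
python3 - <<'E'
from h import *
from plant import env
s,M=st(); im,d=env.grab_frame('side'); crop(im,240,210,400,330,'s2.png')
E
```

```text
clock: 2.2
eef_pos: [0.4837, 0.0135, 0.0063]
tcp_rot: [-102.9, 89.6, 71.6]
wrist_force: [-0.2, -0.5, -0.2]
finger_gap: 0.0431
t 2.2 pos [0.4837 0.0135 0.0063] x [ 0.002  0.007 -1.   ] yaw of jaw y -95.45 F [-0.2 -0.5 -0.2] gap 0.0431 q [  -7.   13.    1.  116.   -1.   50. -102.]
```

View pics/s2.png

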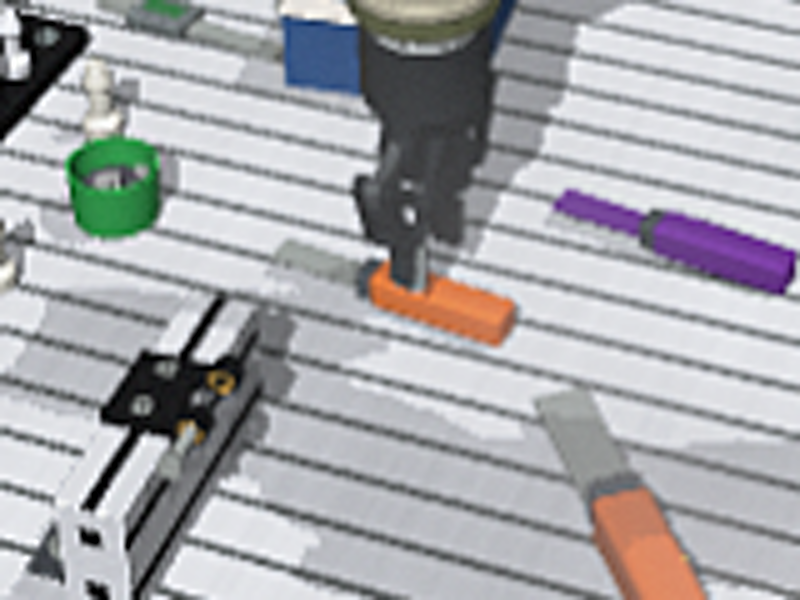

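```bash
python3 -m inch '[{"jaw":-0.3,"delta_pos":[0,0,-0.002],"roll":-0.5},{"jaw":-1,"delta_pos":[0,0,0],"roll":0},{"jaw":-1,"delta_pos":[0,0,0],"roll":0},{"jaw":-1,"delta_pos":[0,0,0],"roll":0},{"jaw":-1,"delta_pos":[0,0,0],"roll":0},{"jaw":-1,"delta_pos":[0,0,0],"roll":0}]'
python3 -c "from h import *; st()"
```

```text
clock: 2.75
eef_pos: [0.488, 0.0138, 0.0106]
tcp_rot: [-137.3, 89.2, 36.8]
wrist_force: [0.4, 0.5, 0.7]
finger_gap: -0.0002
t 2.75 pos [0.488  0.0138 0.0106] x [ 0.011  0.008 -1.   ] yaw of jaw y -95.94 F [0.4 0.5 0.7] gap -0.0002 q [  -7.   13.    1.  116.   -1.   50. -102.]
```

Run:
```python
from h import *
from plant import env
im,d=env.grab_frame('side'); crop(im,240,210,400,330,'s3.png')
im,d=env.grab_frame('wrist'); crop(im,0,0,640,480,'w3.png')
```

```text
(no output)
```

View pics/s3.png

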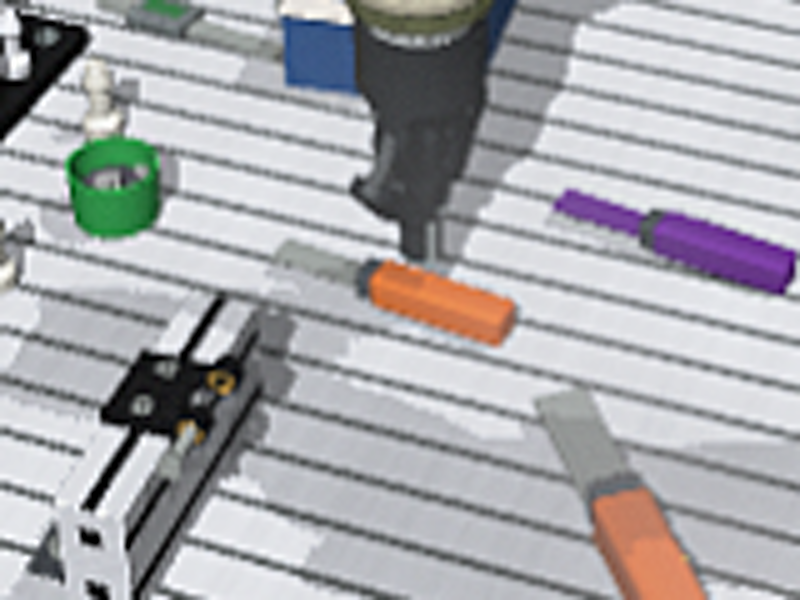

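View pics/w3.png

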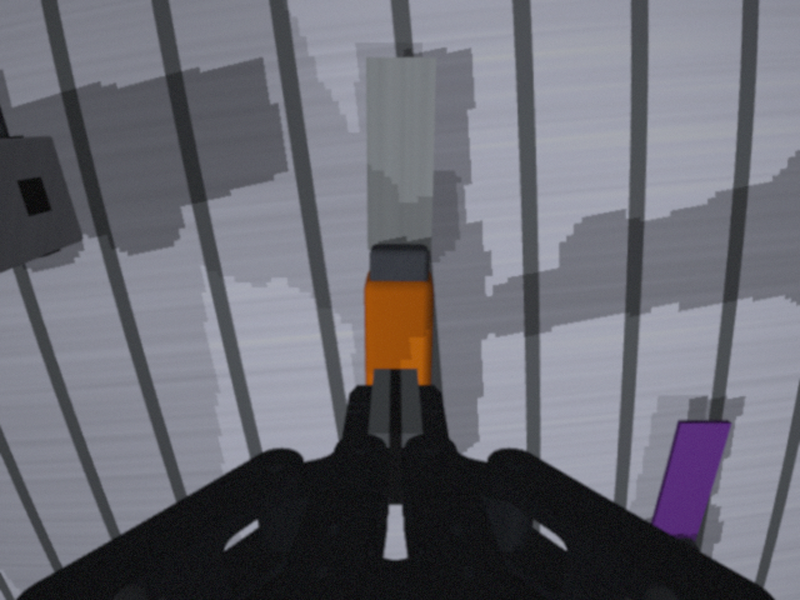

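Run:
```python
from h import *
from plant import env
s,M=st(); p=env.camera_params('wrist'); im,d=env.grab_frame('wrist'); P=cloud(p,d)
for u,v in [(308,300),(326,300),(308,320),(326,320),(316,285),(316,240),(300,240),(318,210),(318,100)]:
    print(u,v,P[v,u],im[v,u])
print(proj(p,s['eef_pos']))
```

```text
t 2.85 pos [0.4879 0.0138 0.0104] x [ 0.011  0.008 -1.   ] yaw of jaw y -95.94 F [-0.6  0.4  0.1] gap -0.0001 q [  -7.   13.    1.  116.   -1.   50. -102.]
308 300 [0.49885957 0.01536884 0.0490097 ] [55 59 59]
326 300 [0.49869009 0.00870195 0.04995552] [54 55 59]
308 320 [0.49927421 0.01491154 0.0641639 ] [54 56 60]
326 320 [0.4974803  0.00899404 0.06213038] [54 56 58]
316 285 [0.4927115  0.01325082 0.02396539] [152  77  10]
316 240 [0.51317721 0.01110505 0.023758  ] [153  79  10]
300 240 [0.51391947 0.01772814 0.02395007] [155  79  10]
318 210 [0.52539133 0.00901236 0.02162716] [57 61 68]
318 100 [0.56869514 0.00456876 0.01144276] [121 124 128]
[316.17163868 281.69874693]
```

Run:
```python
from h import *
from plant import env
s,M=st(); p=env.camera_params('side'); im,d=env.grab_frame('side'); P=cloud(p,d)
e=s['eef_pos']
for dz in (0,.01,.02,.03,.04): print(dz,proj(p,e+[0,0,dz]))
for u,v in [(327,262),(327,260),(327,256),(326,250),(323,255),(323,260),(322,263)]: print(u,v,P[v,u],im[v,u])
i=im.copy(); 
for dz,c in ((0,(255,0,0)),(.02,(0,255,0)),(.04,(0,0,255))):
    u,v=proj(p,e+[0,0,dz]).round().astype(int); i[v,u]=c
crop(i,290,220,350,265,'s4.png')
```

```text
t 2.9 pos [0.4877 0.0138 0.0102] x [ 0.011  0.008 -1.   ] yaw of jaw y -95.94 F [ 0.2 -0.2 -0.1] gap 0.0002 q [  -7.   13.    1.  116.   -1.   50. -102.]
0 [323.30901023 268.86909057]
0.01 [323.23869515 266.31524078]
0.02 [323.16782933 263.74102653]
0.03 [323.09640774 261.14625657]
0.04 [323.02442531 258.53073826]
327 262 [0.47229132 0.0205391  0.04653671] [130 134 137]
327 260 [0.47160965 0.02182984 0.05529847] [89 91 91]
327 256 [0.46974793 0.02560414 0.07365175] [83 83 85]
326 250 [0.47162632 0.02763329 0.096742  ] [64 65 67]
323 255 [0.47584066 0.04072992 0.08680648] [64 66 70]
323 260 [0.48166506 0.02827035 0.05725812] [66 67 70]
322 263 [ 0.50832347 -0.02489001 -0.00227013] [205 160 145]
```

View pics/s4.png

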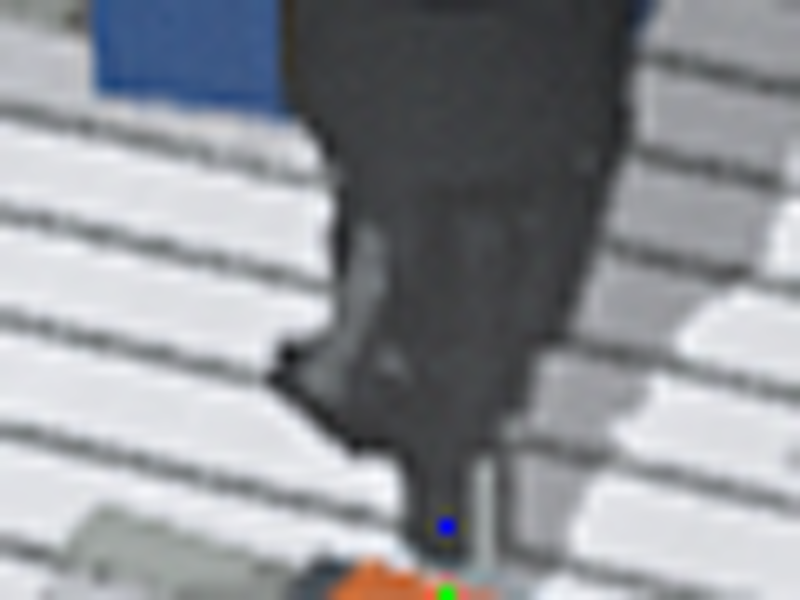

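```bash
python3 -m inch '[{"jaw":-1,"delta_pos":[0,0,0.041],"roll":0},{"jaw":-0.1,"delta_pos":[0,0,0.041],"roll":0},{"jaw":-0.1,"delta_pos":[0,0,0],"roll":0},{"jaw":-0.1,"delta_pos":[0,0,0],"roll":0}]'
python3 - <<'E'
from h import *
from plant import env
print(env.tcp_to_grasp)
s,M=st(); p=env.camera_params('wrist'); im,d=env.grab_frame('wrist'); P=cloud(p,d)
crop(im,0,0,640,480,'w5.png')
L=(P-s['eef_pos'])@M   # tool frame
vv,uu=np.mgrid[0:480,0:640]
m=(L[...,0]<.06)&(L[...,0]>-.08)&(abs(L[...,1])<.06)&(abs(L[...,2])<.05)
for yb in np.arange(-.05,.05,.005):
    k=m&(L[...,1]>yb)&(L[...,1]<yb+.005)&(P[...,2]>.03)
    if k.sum()>5: print(round(yb,3),k.sum(),'xmax',np.round(np.percentile(L[k][:,0],[99,90,50]),4),'z',np.round(np.percentile(L[k][:,2],[2,98]),4))
E
```

```text
clock: 3.28
eef_pos: [0.4851, 0.0135, 0.0935]
tcp_rot: [-116.5, 89.5, 57.6]
wrist_force: [-0.8, 1.1, -0.5]
finger_gap: 0.0358
0.0187
t 3.28 pos [0.4851 0.0135 0.0935] x [ 0.005  0.008 -1.   ] yaw of jaw y -95.93 F [-0.8  1.1 -0.5] gap 0.0358 q [  -7.    7.    1.  112.   -1.   61. -102.]
-0.05 49 xmax [-0.0766 -0.0772 -0.0786] z [-0.0129 -0.0113]
-0.045 103 xmax [-0.0743 -0.0769 -0.0783] z [-0.0131 -0.0068]
-0.04 237 xmax [-0.0731 -0.0745 -0.077 ] z [-0.0122 -0.0063]
-0.035 391 xmax [-0.0413 -0.0471 -0.0732] z [-0.0127 -0.0064]
-0.03 770 xmax [-0.0387 -0.0433 -0.0602] z [-0.0141 -0.0066]
-0.025 1141 xmax [-0.0364 -0.0428 -0.0643] z [-0.0137 -0.007 ]
-0.02 1619 xmax [-0.033  -0.0401 -0.0608] z [-0.0117  0.0101]
0.015 1697 xmax [-0.0329 -0.0401 -0.061 ] z [-0.0118  0.0102]
0.02 1079 xmax [-0.0364 -0.0426 -0.0642] z [-0.0137 -0.0076]
0.025 792 xmax [-0.0386 -0.0432 -0.0593] z [-0.014  -0.0064]
0.03 355 xmax [-0.0417 -0.0475 -0.0743] z [-0.0126 -0.0064]
0.035 222 xmax [-0.0732 -0.0746 -0.0771] z [-0.0122 -0.0061]
0.04 89 xmax [-0.0752 -0.0766 -0.0781] z [-0.0131 -0.007 ]
0.045 41 xmax [-0.0765 -0.0771 -0.0784] z [-0.0126 -0.0112]
```

View pics/w5.png

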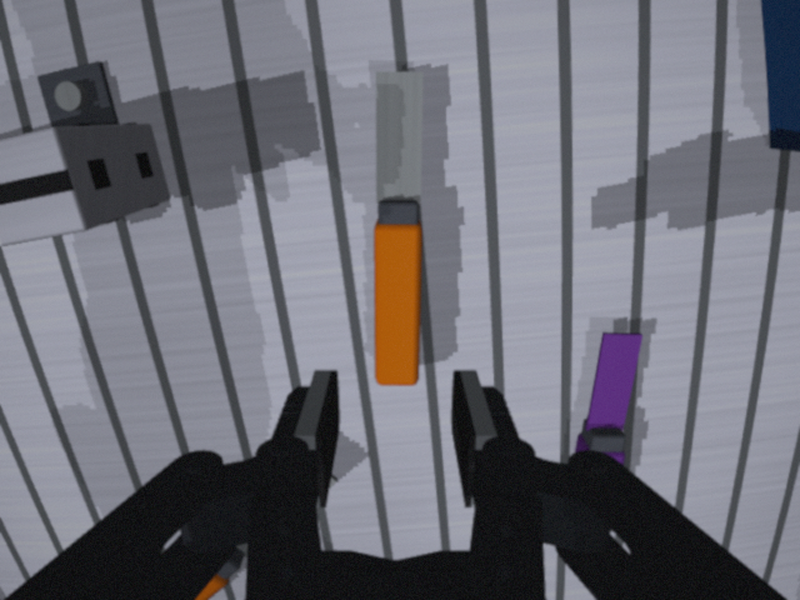

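```bash
cat >> h.py <<'E'
def tool(im,P,s=None):
    hsv=cv2.cvtColor(np.ascontiguousarray(im),cv2.COLOR_RGB2HSV); m=((hsv[...,0]>5)&(hsv[...,0]<22)&(hsv[...,1]>180)).astype(np.uint8)
    n,l,stt,c=cv2.connectedComponentsWithStats(m)
    for i in range(1,n):
        if stt[i,4]>800:
            q=P[l==i]; z=np.nanpercentile(q[:,2],80); q=q[abs(q[:,2]-z)<.004]
            print('px',c[i],stt[i],'z',z,cv2.minAreaRect((q[:,:2]*1000).astype(np.float32)))
E
python3 - <<'E'
from h import *
from plant import env
p=env.camera_params('wrist'); im,d=env.grab_frame('wrist'); tool(im,cloud(p,d)); st()
E
```

```text
px [317.99292722 242.51060917] [ 301  180   36  128 4383] z 0.023824165127677894 ((475.75048828125, 13.810657501220703), (22.246566772460938, 86.6857681274414), 83.32706451416016)
t 3.38 pos [0.4852 0.0135 0.0929] x [ 0.005  0.008 -1.   ] yaw of jaw y -95.93 F [-0.7  0.1 -0.4] gap 0.0383 q [  -7.    7.    1.  112.   -1.   61. -102.]
```

```bash
python3 -m inch '[{"jaw":0,"delta_pos":[0,0,-0.035],"roll":0},{"jaw":0,"delta_pos":[0,0,-0.035],"roll":-0.5},{"jaw":0,"delta_pos":[0,0,-0.02],"roll":0},{"jaw":0,"delta_pos":[0,0,-0.012],"roll":0},{"jaw":0,"delta_pos":[0,0,0],"roll":0}]'
python3 - <<'E'
from h import *
from plant import env
s,M=st(); im,d=env.grab_frame('side'); crop(im,290,220,350,280,'s6.png'); P=cloud(env.camera_params('side'),d)
E
```

```text
clock: 3.8
eef_pos: [0.483, 0.0133, -0.0158]
tcp_rot: [-105.3, 89.6, 68.2]
wrist_force: [-0.2, -0.2, -0.2]
finger_gap: 0.0429
t 3.8 pos [ 0.483   0.0133 -0.0158] x [ 0.003  0.007 -1.   ] yaw of jaw y -96.45 F [-0.2 -0.2 -0.2] gap 0.0429 q [  -7.   15.    1.  117.   -1.   47. -103.]
```

View pics/s6.png

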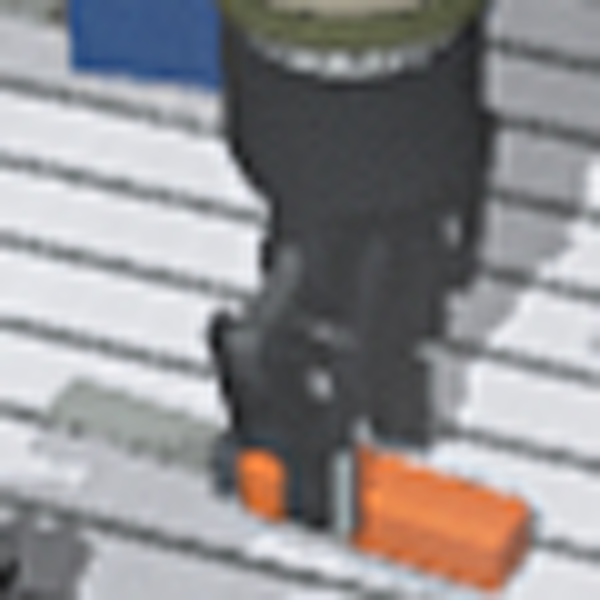

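```bash
python3 -m inch '[{"jaw":-0.3,"delta_pos":[0,0,-0.005],"roll":0},{"jaw":-1,"delta_pos":[0,0,0],"roll":0},{"jaw":-1,"delta_pos":[0,0,0],"roll":0},{"jaw":-1,"delta_pos":[0,0,0],"roll":0},{"jaw":-1,"delta_pos":[0,0,0],"roll":0},{"jaw":-1,"delta_pos":[0,0,0],"roll":0}]'
python3 -c "from h import *; st()"
```

```text
clock: 4.35
eef_pos: [0.4849, 0.0135, -0.0179]
tcp_rot: [-122.3, 89.4, 51.2]
wrist_force: [0.2, 1.2, -1.2]
finger_gap: 0.0219
t 4.35 pos [ 0.4849  0.0135 -0.0179] x [ 0.006  0.008 -1.   ] yaw of jaw y -96.45 F [ 0.2  1.2 -1.2] gap 0.0219 q [  -7.   16.    1.  117.   -1.   47. -103.]
```

```bash
python3 -m inch '[{"jaw":-1,"delta_pos":[0,0,0.03],"roll":0},{"jaw":-1,"delta_pos":[0,0,0.03],"roll":0},{"jaw":-1,"delta_pos":[0,-0.02,0.03],"roll":3},{"jaw":-1,"delta_pos":[-0.01,-0.04,0.02],"roll":3},{"jaw":-1,"delta_pos":[-0.01,-0.04,0.01],"roll":3},{"jaw":-1,"delta_pos":[-0.01,-0.04,0],"roll":4},{"jaw":-1,"delta_pos":[-0.01,-0.04,0],"roll":0},{"jaw":-1,"delta_pos":[-0.01,-0.04,0],"roll":0}]'
python3 -c "from h import *; st()"
```

```text
clock: 5.02
eef_pos: [0.4355, -0.2022, 0.111]
tcp_rot: [-156.6, 89.1, 31.6]
wrist_force: [0.7, -0.8, -0.3]
finger_gap: 0.0229
t 5.02 pos [ 0.4355 -0.2022  0.111 ] x [ 0.013  0.008 -1.   ] yaw of jaw y -81.74 F [ 0.7 -0.8 -0.3] gap 0.0229 q [  9.   4.  12. 113.  -2.  63. -61.]
```

```bash
python3 -m inch '[{"jaw":-1,"delta_pos":[-0.01,-0.03,0.02],"roll":0},{"jaw":-1,"delta_pos":[-0.01,-0.025,0],"roll":0},{"jaw":-1,"delta_pos":[0,0,0],"roll":0},{"jaw":-1,"delta_pos":[0,0,0],"roll":0}]'
python3 - <<'E'
from h import *
from plant import env
s,M=st(); p=env.camera_params('wrist'); im,d=env.grab_frame('wrist'); P=cloud(p,d); tool(im,P)
crop(im,0,0,640,480,'w7.png'); np.save('pics/w7.npy',d); np.save('pics/w7i.npy',im)
import pickle; pickle.dump(p,open('pics/w7.pkl','wb'))
E
```

```text
clock: 5.35
eef_pos: [0.41, -0.2699, 0.134]
tcp_rot: [-174.7, 89.1, 12.8]
wrist_force: [0.5, 0.2, -1.3]
finger_gap: 0.0222
t 5.35 pos [ 0.41   -0.2699  0.134 ] x [ 0.016  0.004 -1.   ] yaw of jaw y -82.5 F [ 0.5  0.2 -1.3] gap 0.0222 q [ 14.   4.  16. 110.  -2.  65. -53.]
px [315.76255785 333.60429112] [  283   234    66   203 11885] z 0.1779392418829291 ((402.0789489746094, -270.6778259277344), (88.42034912109375, 23.43677520751953), 7.8026604652404785)
```

View pics/w7.png

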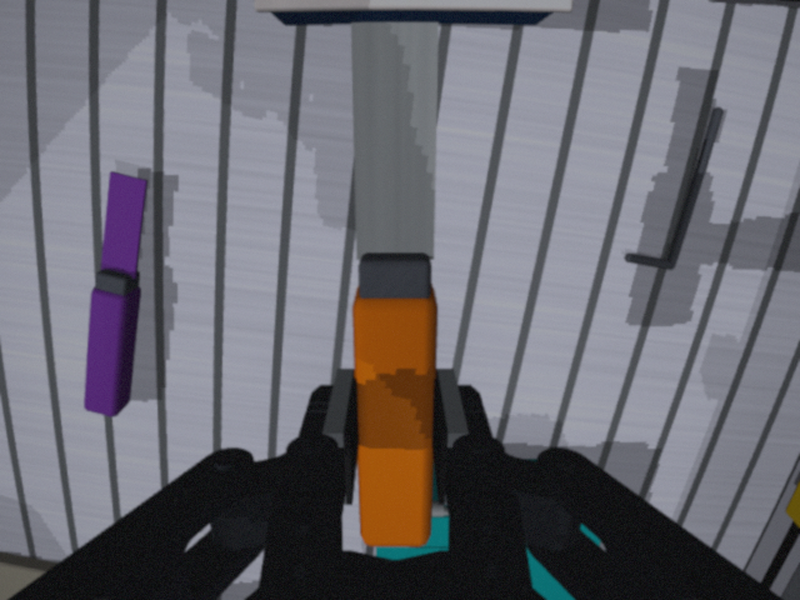

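Run:
```python
from h import *
import pickle
p=pickle.load(open('pics/w7.pkl','rb')); im=np.load('pics/w7i.npy'); d=np.load('pics/w7.npy'); P=cloud(p,d)
crop(im,190,0,470,40,'w7c.png')
for u,v in [(210,3),(250,3),(330,3),(380,3),(450,3),(240,12),(420,12),(240,15),(420,15)]: print(u,v,P[v,u],im[v,u])
for u in (230,260,390,420,440):
    g=im[:30,u].astype(int).sum(1); print(u,g)
```

```text
210 3 [ 0.53555832 -0.19428224  0.06174327] [139 133 136]
250 3 [ 0.5380193  -0.21638371  0.06158089] [136 132 135]
330 3 [ 0.5433268  -0.26016881  0.06219506] [154 155 158]
380 3 [ 0.54716257 -0.28744105  0.06207825] [153 155 159]
450 3 [ 0.55305988 -0.32595905  0.06233142] [153 155 160]
240 12 [ 0.53944568 -0.20367621  0.02254803] [16 27 42]
420 12 [ 0.55432237 -0.31797184  0.02458417] [14 24 42]
240 15 [ 0.53880518 -0.20246991  0.01550583] [16 23 37]
420 15 [ 0.55445582 -0.32010449  0.01587423] [14 24 40]
230 [417 420 417 424 416 406 374 325 250 145  91  65  73  66  90  74  76  63
  69 152 276 376 397 403 400 404 410 395 392 394]
260 [406 404 411 405 408 376 344 269 183 119  74  57  80  85  66  82  70  82
 112 185 264 356 397 400 401 398 403 396 406 407]
390 [470 478 470 475 471 444 403 328 233 120  87  88  75  75  82  63  80  68
 104 207 299 326 387 443 456 450 452 456 464 469]
420 [468 468 460 467 465 460 423 365 277 174 101  85  80  94  75  78  78  99
  81 169 278 386 437 448 446 458 452 459 454 453]
440 [461 466 465 461 468 461 442 397 311 210 149 213 287 316 326 320 323 322
 331 324 321 328 368 427 446 450 453 461 456 451]
```

View pics/w7c.png

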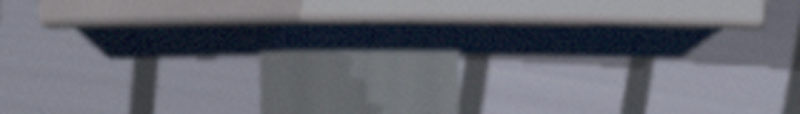

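Run:
```python
from h import *
import pickle
p=pickle.load(open('pics/w7.pkl','rb')); im=np.load('pics/w7i.npy'); d=np.load('pics/w7.npy'); P=cloud(p,d)
a=atz(p,204,6.,.060);b=atz(p,457.5,6.5,.060);print('lid',a,b,(a+b)/2,np.linalg.norm(a-b))
a=atz(p,227,19.5,0.);b=atz(p,433,19.5,0.);print('wall',a,b,(a+b)/2,np.linalg.norm(a-b), np.degrees(np.arctan2(b[0]-a[0],a[1]-b[1])))
vv,uu=np.mgrid[0:480,0:640]
m=(P[...,2]>.01)&(P[...,2]<.05)&(vv<19)&(vv>9)&(uu>230)&(uu<430)&(im.sum(2)<110)
q=P[m]; f=np.polyfit(q[:,1],q[:,0],1); print(m.sum(),f,np.degrees(np.arctan(-f[0])),np.polyval(f,-.26))
# blade tip & edges
for u,v in [(285,25),(318,25),(345,25),(290,120),(343,120),(290,200),(343,200)]: print(u,v,P[v,u])
for yrow in (40,100,180):
    r=im[yrow,270:365].astype(int); print(yrow,[int(x) for x in r.sum(1)][::3])
m=(P[...,2]>.145)&(P[...,2]<.19)&(vv<205)&(uu>270)&(uu<360); q=P[m]; print(m.sum(),cv2.minAreaRect((q[:,:2]*1000).astype(np.float32)),np.percentile(q,[1,50,99],axis=0))
f=np.polyfit(q[:,0],q[:,2],1); print('blade slope',f)
```

```text
lid [ 0.53395659 -0.19057086  0.06      ] [ 0.55253779 -0.33117426  0.06      ] [ 0.54324719 -0.26087256  0.06      ] 0.14182586833535046
wall [ 0.53742583 -0.19066682  0.        ] [ 0.55644148 -0.33299843  0.        ] [ 0.54693365 -0.26183263  0.        ] 0.1435962422781991 7.60971500042425
1303 [-0.13319947  0.51180787] 7.587107660968762 0.5464397370368784
285 25 [ 0.51219811 -0.24667583  0.16833922]
318 25 [ 0.51345002 -0.25702382  0.16873357]
345 25 [ 0.5145068  -0.26543579  0.1691393 ]
290 120 [ 0.48305715 -0.25158449  0.16775682]
343 120 [ 0.48538106 -0.26911733  0.16850005]
290 200 [ 0.4554674  -0.25462426  0.16671018]
343 200 [ 0.45817779 -0.27322493  0.16786106]
40 [407, 402, 400, 399, 308, 302, 303, 305, 290, 303, 307, 312, 315, 302, 313, 308, 303, 312, 349, 350, 355, 358, 346, 342, 343, 361, 359, 256, 233, 275, 449, 455]
100 [407, 413, 404, 413, 369, 305, 305, 302, 300, 305, 302, 315, 312, 309, 302, 303, 299, 306, 308, 309, 360, 353, 350, 351, 354, 367, 366, 477, 476, 474, 475, 477]
180 [421, 416, 368, 196, 199, 290, 312, 302, 301, 309, 315, 315, 312, 309, 306, 298, 294, 304, 303, 301, 304, 304, 306, 303, 308, 313, 450, 476, 478, 479, 474, 479]
12287 ((485.5013122558594, -259.8052062988281), (61.40078353881836, 22.153892517089844), 7.364282608032227) [[ 0.45594361 -0.27265148  0.16637129]
 [ 0.48812243 -0.2596746   0.16793028]
 [ 0.51545369 -0.24671227  0.16975881]]
blade slope [0.01285579 0.16168029]
```

```bash
python3 -m inch '[{"jaw":-1,"delta_pos":[0,-0.008,-0.035],"roll":0},{"jaw":-1,"delta_pos":[0,0,-0.035],"roll":0},{"jaw":-1,"delta_pos":[0,0,-0.025],"roll":0},{"jaw":-1,"delta_pos":[0,0,0],"roll":0}]'
python3 - <<'E'
from h import *
from plant import env
s,M=st(); p=env.camera_params('wrist'); im,d=env.grab_frame('wrist'); P=cloud(p,d); tool(im,P)
crop(im,160,0,480,240,'w8.png')
for u,v in [(300,30),(318,30),(318,100),(318,150)]: print(P[v,u])
im,d=env.grab_frame('side'); crop(im,280,170,400,260,'s8.png');P=cloud(env.camera_params('side'),d); np.save('pics/s8.npy',P)
E
```

```text
clock: 5.73
eef_pos: [0.413, -0.2749, 0.0376]
tcp_rot: [178.8, 88.8, 6.6]
wrist_force: [-1.9, 0.4, -1.6]
finger_gap: 0.0222
t 5.73 pos [ 0.413  -0.2749  0.0376] x [ 0.021  0.002 -1.   ] yaw of jaw y -82.2 F [-1.9  0.4 -1.6] gap 0.0222 q [ 15.  12.  16. 115.  -5.  53. -49.]
px [315.61816646 333.382594  ] [  283   234    66   203 11835] z 0.08153420518937374 ((404.2858581542969, -275.8391418457031), (88.93956756591797, 23.411434173583984), 7.22601842880249)
[ 0.51392815 -0.25601616  0.07252834]
[ 0.51467747 -0.26166108  0.07259579]
[ 0.49334636 -0.26458882  0.07213674]
[ 0.47696555 -0.26684546  0.0708024 ]
```

View pics/w8.png

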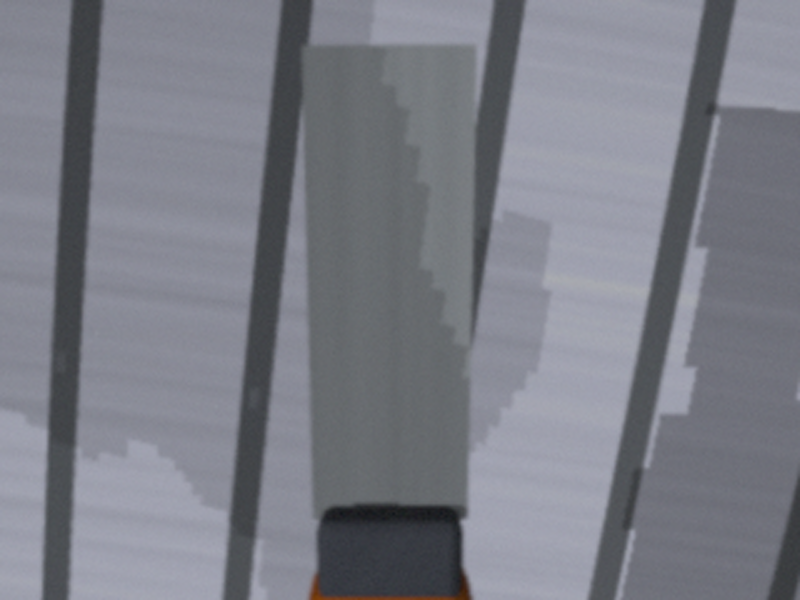

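View pics/s8.png

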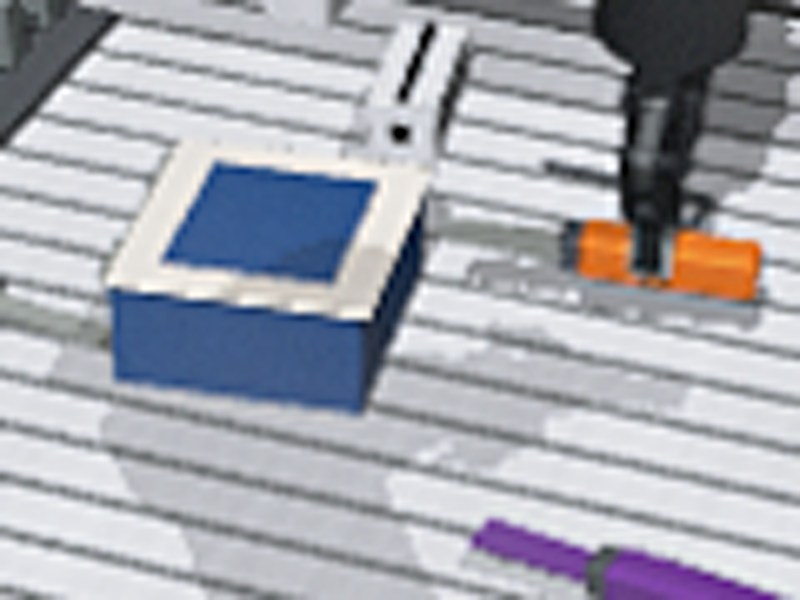

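```bash
python3 -m inch '[{"jaw":-1,"delta_pos":[0,-0.004,-0.015],"roll":0.3},{"jaw":-1,"delta_pos":[0,0,0],"roll":0}]'
python3 - <<'E'
from h import *
from plant import env
s,M=st(); p=env.camera_params('wrist'); im,d=env.grab_frame('wrist'); P=cloud(p,d); tool(im,P)
for u,v in [(300,23),(318,23),(335,23),(318,100),(318,150)]: print(P[v,u])
vv,uu=np.mgrid[0:480,0:640]
m=(vv<40)&(uu>285)&(uu<345)&(P[...,2]>.03); q=P[m]; print('front z',np.median(q[:,2]), 'max x',np.percentile(q[:,0],99.5), q[:,1].mean(), vv[m].min())
E
```

```text
clock: 6.0
eef_pos: [0.4179, -0.28, 0.0299]
tcp_rot: [170.5, 88.3, -1.3]
wrist_force: [-0.8, 0.1, -2.2]
finger_gap: 0.0222
t 6.0 pos [ 0.4179 -0.28    0.0299] x [ 0.03  -0.001 -1.   ] yaw of jaw y -81.77 F [-0.8  0.1 -2.2] gap 0.0222 q [ 15.  13.  16. 115.  -5.  52. -48.]
px [315.59503294 333.3453286 ] [  283   235    66   201 11838] z 0.07397702787328134 ((409.46807861328125, -281.0206604003906), (87.60073852539062, 23.488346099853516), 8.511727333068848)
[ 0.52049331 -0.25990053  0.06575032]
[ 0.52125905 -0.26551882  0.06596142]
[ 0.5218825  -0.27079587  0.06677906]
[ 0.49793675 -0.268912    0.06461602]
[ 0.48172003 -0.27125881  0.06510022]
front z 0.06556941075110193 max x 0.5236549682043944 -0.264805069145099 18
```

```bash
python3 -m inch '[{"jaw":-1,"delta_pos":[0,0,0],"roll":0}]'
python3 -c "from h import *; st()"
python3 -m inch '[{"jaw":-1,"delta_pos":[-0.004,0,-0.006],"roll":0}]'
python3 -c "from h import *; st()"
python3 -m inch '[{"jaw":-1,"delta_pos":[0,0,0],"roll":0}]'
python3 -c "from h import *; st()"
```

```text
clock: 6.13
eef_pos: [0.4203, -0.2804, 0.0334]
tcp_rot: [167.9, 88.0, -3.9]
wrist_force: [0.3, 0.7, -1.8]
finger_gap: 0.0223
t 6.13 pos [ 0.4203 -0.2804  0.0334] x [ 0.034 -0.002 -0.999] yaw of jaw y -81.78 F [ 0.3  0.7 -1.8] gap 0.0223 q [ 15.  12.  16. 114.  -5.  52. -48.]
clock: 6.22
eef_pos: [0.4185, -0.2809, 0.0299]
tcp_rot: [165.9, 87.8, -5.9]
wrist_force: [0.2, -0.4, -1.1]
finger_gap: 0.0225
t 6.22 pos [ 0.4185 -0.2809  0.0299] x [ 0.038 -0.004 -0.999] yaw of jaw y -81.73 F [ 0.2 -0.4 -1.1] gap 0.0225 q [ 15.  12.  16. 115.  -5.  51. -48.]
clock: 6.3
eef_pos: [0.4179, -0.2807, 0.0299]
tcp_rot: [166.1, 87.8, -5.6]
wrist_force: [-0.1, -0.1, -1.5]
finger_gap: 0.0223
t 6.3 pos [ 0.4179 -0.2807  0.0299] x [ 0.038 -0.004 -0.999] yaw of jaw y -81.74 F [-0.1 -0.1 -1.5] gap 0.0223 q [ 15.  12.  16. 115.  -5.  51. -48.]
```

```bash
python3 -m inch '[{"jaw":-1,"delta_pos":[0,0,-0.004],"roll":0},{"jaw":-1,"delta_pos":[0,0,-0.004],"roll":0},{"jaw":-1,"delta_pos":[0,0,-0.002],"roll":0},{"jaw":-1,"delta_pos":[0,0,0],"roll":0}]'
python3 - <<'E'
from h import *
from plant import env
s,M=st(); p=env.camera_params('wrist'); im,d=env.grab_frame('wrist'); P=cloud(p,d); crop(im,160,0,480,120,'w9.png')
vv,uu=np.mgrid[0:480,0:640]
for a,b in((18,35),(80,100),(160,180)):
  m=(vv>a)&(vv<b)&(uu>290)&(uu<340)&(P[...,2]>.03); q=P[m]; print('z',np.median(q[:,2]), 'max x',np.percentile(q[:,0],99.5), q[:,1].mean())
E
```

```text
clock: 6.63
eef_pos: [0.4186, -0.2809, 0.0206]
tcp_rot: [165.4, 87.7, -6.4]
wrist_force: [-0.1, 0.3, -0.8]
finger_gap: 0.0227
t 6.63 pos [ 0.4186 -0.2809  0.0206] x [ 0.04  -0.005 -0.999] yaw of jaw y -81.75 F [-0.1  0.3 -0.8] gap 0.0227 q [ 15.  13.  16. 115.  -6.  50. -48.]
z 0.05729290117037274 max x 0.523573409974105 -0.2653980604356276
z 0.05657969333970997 max x 0.5049602162563587 -0.2681562669574267
z 0.05553640450322933 max x 0.4790995577743585 -0.27193312581075474
```

View pics/w9.png

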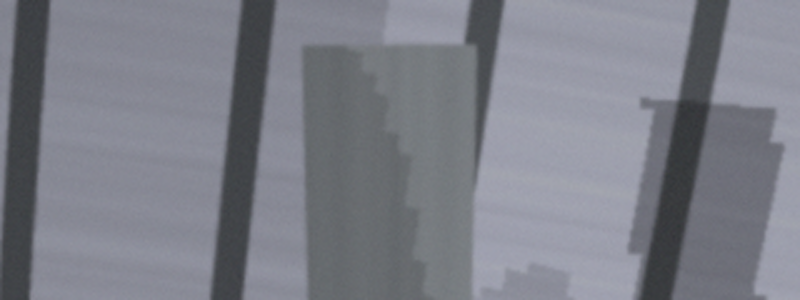

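```bash
python3 -m inch '[{"jaw":-1,"delta_pos":[0,0,-0.003],"roll":0},{"jaw":-1,"delta_pos":[0.006,0.001,0],"roll":0},{"jaw":-1,"delta_pos":[0.007,0.001,0],"roll":0},{"jaw":-1,"delta_pos":[0.006,0.001,0],"roll":0},{"jaw":-1,"delta_pos":[0,0,0],"roll":0}]'
python3 - <<'E'
from h import *
from plant import env
s,M=st(); p=env.camera_params('wrist'); im,d=env.grab_frame('wrist'); P=cloud(p,d); crop(im,160,0,480,120,'w10.png')
vv,uu=np.mgrid[0:480,0:640]
for a,b in((18,35),(80,100),(160,180)):
  m=(vv>a)&(vv<b)&(uu>290)&(uu<340)&(P[...,2]>.03); q=P[m]; print('z',np.median(q[:,2]), 'max x',np.percentile(q[:,0],99.5), q[:,1].mean())
E
```

```text
clock: 7.1
eef_pos: [0.4399, -0.2775, 0.0174]
tcp_rot: [165.5, 87.7, -6.2]
wrist_force: [0.0, -0.3, -0.8]
finger_gap: 0.0223
t 7.1 pos [ 0.4399 -0.2775  0.0174] x [ 0.041 -0.004 -0.999] yaw of jaw y -81.77 F [ 0.  -0.3 -0.8] gap 0.0223 q [ 14.  15.  15. 113.  -6.  50. -49.]
z 0.054367985861881615 max x 0.5433901794989106 -0.26211151265717403
z 0.05336489637892086 max x 0.526171598704098 -0.2648230117470024
z 0.052342951479798144 max x 0.5003117994314764 -0.26858984208321257
```

View pics/w10.png

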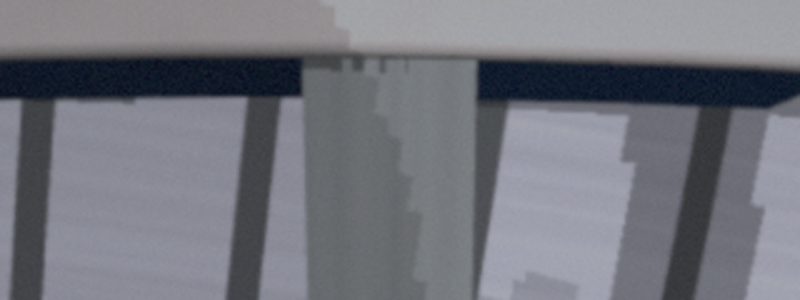

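```bash
python3 -m inch '[{"jaw":-1,"delta_pos":[0.006,0.001,0],"roll":0},{"jaw":-1,"delta_pos":[0.006,0.001,0],"roll":0}]'
python3 -c "from h import *; st()"
python3 -m inch '[{"jaw":-1,"delta_pos":[0.006,0.001,0],"roll":0},{"jaw":-1,"delta_pos":[0.007,0.001,0],"roll":0},{"jaw":-1,"delta_pos":[0,0,0],"roll":0}]'
python3 -c "from h import *; st()"
```

```text
clock: 7.32
eef_pos: [0.4511, -0.2759, 0.0172]
tcp_rot: [165.5, 87.7, -6.4]
wrist_force: [0.7, 0.4, 0.0]
finger_gap: 0.0224
t 7.32 pos [ 0.4511 -0.2759  0.0172] x [ 0.039 -0.004 -0.999] yaw of jaw y -81.83 F [0.7 0.4 0. ] gap 0.0224 q [ 14.  16.  15. 112.  -6.  50. -50.]
clock: 7.57
eef_pos: [0.4671, -0.2731, 0.0174]
tcp_rot: [165.5, 87.7, -6.2]
wrist_force: [0.1, 0.2, -1.7]
finger_gap: 0.0222
t 7.57 pos [ 0.4671 -0.2731  0.0174] x [ 0.04  -0.004 -0.999] yaw of jaw y -81.76 F [ 0.1  0.2 -1.7] gap 0.0222 q [ 13.  18.  14. 110.  -7.  51. -51.]
```

```bash
python3 -m inch '[{"jaw":-1,"delta_pos":[0,0,0.006],"roll":0},{"jaw":-1,"delta_pos":[0,0,0.006],"roll":0},{"jaw":-1,"delta_pos":[0.001,0,0.006],"roll":0},{"jaw":-1,"delta_pos":[0.001,0,0.006],"roll":0}]'
python3 - <<'E'
from h import *
from plant import env
s,M=st(); p=env.camera_params('wrist'); im,d=env.grab_frame('wrist'); P=cloud(p,d); tool(im,P); crop(im,160,0,480,240,'w11.png')
im,d=env.grab_frame('side'); crop(im,270,150,390,240,'s11.png')
E
```

```text
clock: 7.9
eef_pos: [0.4678, -0.2723, 0.0417]
tcp_rot: [166.9, 87.9, -4.9]
wrist_force: [0.5, 0.6, -2.7]
finger_gap: 0.0224
t 7.9 pos [ 0.4678 -0.2723  0.0417] x [ 0.036 -0.003 -0.999] yaw of jaw y -81.74 F [ 0.5  0.6 -2.7] gap 0.0224 q [ 13.  16.  15. 109.  -6.  54. -51.]
px [315.61316942 333.77652408] [  283   235    66   202 11876] z 0.08566949694546833 ((458.7337951660156, -273.0928039550781), (88.14556121826172, 23.05043601989746), 8.399648666381836)
```

View pics/w11.png

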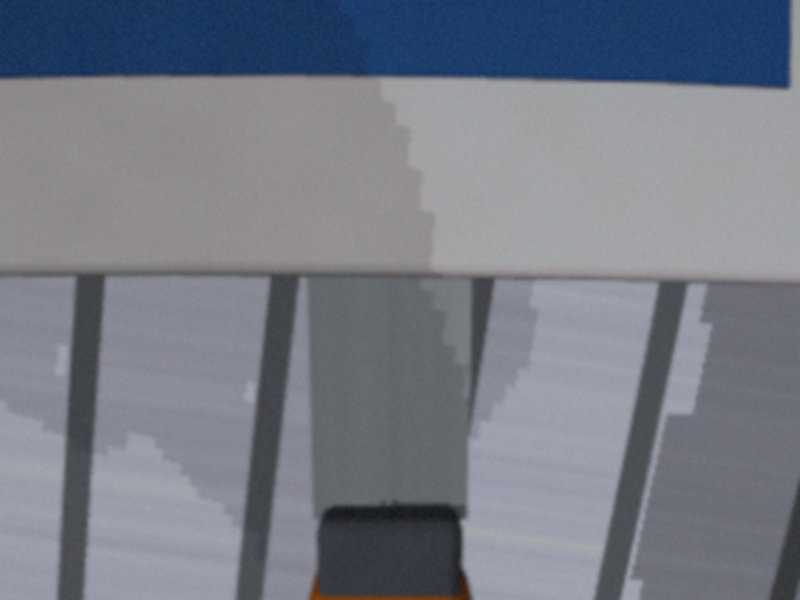

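View pics/s11.png

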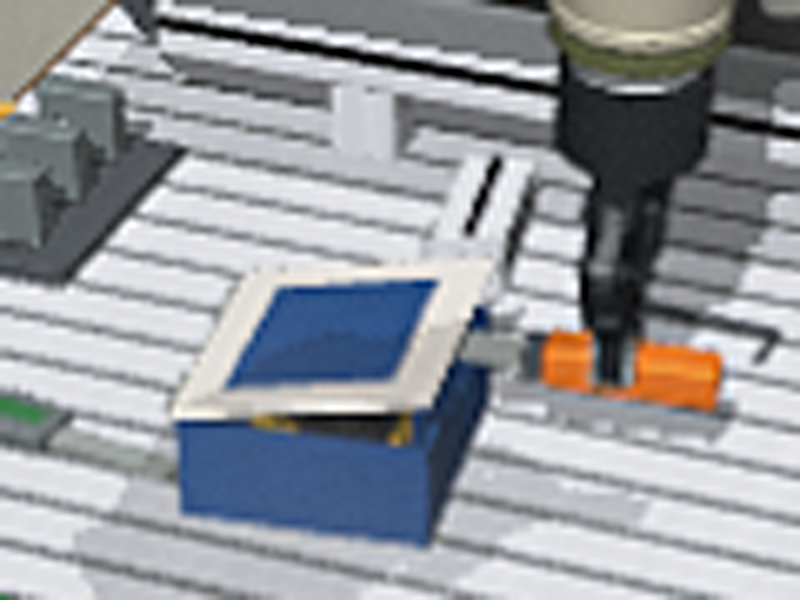

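```bash
python3 -m inch '[{"jaw":-1,"delta_pos":[0.002,0,0.009],"roll":0},{"jaw":-1,"delta_pos":[0.003,0,0.009],"roll":0},{"jaw":-1,"delta_pos":[0.004,0.001,0.009],"roll":0},{"jaw":-1,"delta_pos":[0.004,0.001,0.008],"roll":0},{"jaw":-1,"delta_pos":[0.005,0.001,0.008],"roll":0},{"jaw":-1,"delta_pos":[0.006,0.001,0.008],"roll":0}]'
python3 -c "from h import *; st()"
python3 -m inch '[{"jaw":-1,"delta_pos":[0.006,0.001,0.007],"roll":0},{"jaw":-1,"delta_pos":[0.007,0.001,0.006],"roll":0},{"jaw":-1,"delta_pos":[0.008,0.001,0.006],"roll":0},{"jaw":-1,"delta_pos":[0.008,0.001,0.005],"roll":0}]'
python3 - <<'E'
from h import *
from plant import env
s,M=st(); p=env.camera_params('wrist'); im,d=env.grab_frame('wrist'); P=cloud(p,d); crop(im,0,0,640,480,'w12.png')
im,d=env.grab_frame('side'); crop(im,250,130,390,235,'s12.png')
E
```

```text
clock: 8.5
eef_pos: [0.4924, -0.2688, 0.0976]
tcp_rot: [166.5, 87.9, -5.4]
wrist_force: [0.4, -0.7, -2.9]
finger_gap: 0.0224
t 8.5 pos [ 0.4924 -0.2688  0.0976] x [ 0.036 -0.003 -0.999] yaw of jaw y -81.86 F [ 0.4 -0.7 -2.9] gap 0.0224 q [ 12.  14.  15. 103.  -5.  61. -54.]
clock: 8.83
eef_pos: [0.5247, -0.2643, 0.1256]
tcp_rot: [165.9, 87.9, -5.9]
wrist_force: [-0.5, -0.9, -2.5]
finger_gap: 0.0222
t 8.83 pos [ 0.5247 -0.2643  0.1256] x [ 0.037 -0.004 -0.999] yaw of jaw y -81.84 F [-0.5 -0.9 -2.5] gap 0.0222 q [ 10.  16.  14.  98.  -5.  65. -55.]
```

View pics/w12.png

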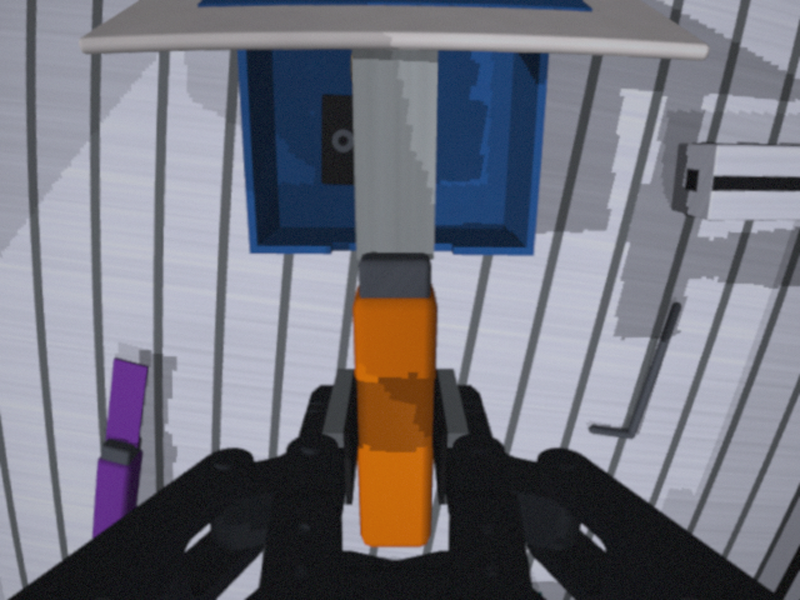

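View pics/s12.png

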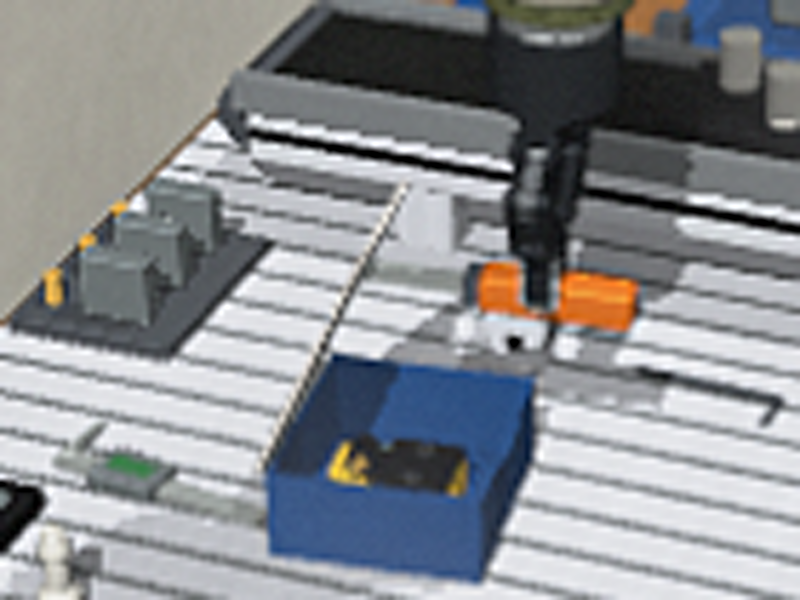

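```bash
python3 -m inch '[{"jaw":-1,"delta_pos":[0.011,0.0015,0.003],"roll":0},{"jaw":-1,"delta_pos":[0.01,0.0015,0.002],"roll":0},{"jaw":-1,"delta_pos":[0.01,0.0015,0.001],"roll":0},{"jaw":-1,"delta_pos":[0.01,0.0015,0],"roll":0},{"jaw":-1,"delta_pos":[0.01,0.0015,0],"roll":0}]'
python3 -c "from h import *; st()"
python3 -m inch '[{"jaw":-1,"delta_pos":[0.01,0.0015,0],"roll":0},{"jaw":-1,"delta_pos":[0.009,0.0015,0],"roll":0},{"jaw":-1,"delta_pos":[0.007,0.001,0],"roll":0},{"jaw":-1,"delta_pos":[0,0,0],"roll":0}]'
python3 - <<'E'
from h import *
from plant import env
s,M=st(); p=env.camera_params('wrist'); im,d=env.grab_frame('wrist'); P=cloud(p,d); crop(im,0,0,640,480,'w13.png')
im,d=env.grab_frame('side'); crop(im,250,110,390,215,'s13.png')
E
```

```text
clock: 9.35
eef_pos: [0.5775, -0.2576, 0.1321]
tcp_rot: [164.8, 87.8, -7.1]
wrist_force: [-1.3, -0.9, -0.5]
finger_gap: 0.0225
t 9.35 pos [ 0.5775 -0.2576  0.1321] x [ 0.038 -0.005 -0.999] yaw of jaw y -81.93 F [-1.3 -0.9 -0.5] gap 0.0225 q [  9.  21.  14.  91.  -6.  67. -58.]
clock: 9.68
eef_pos: [0.6071, -0.2522, 0.1306]
tcp_rot: [165.4, 87.9, -6.4]
wrist_force: [0.8, -0.0, -1.4]
finger_gap: 0.0225
t 9.68 pos [ 0.6071 -0.2522  0.1306] x [ 0.036 -0.004 -0.999] yaw of jaw y -81.85 F [ 0.8 -0.  -1.4] gap 0.0225 q [  9.  24.  13.  86.  -6.  68. -59.]
```

View pics/w13.png

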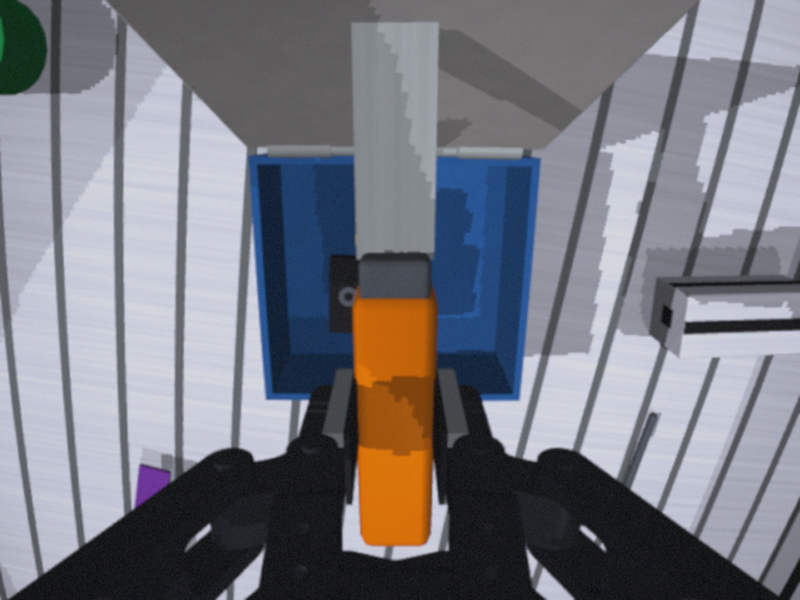

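View pics/s13.png

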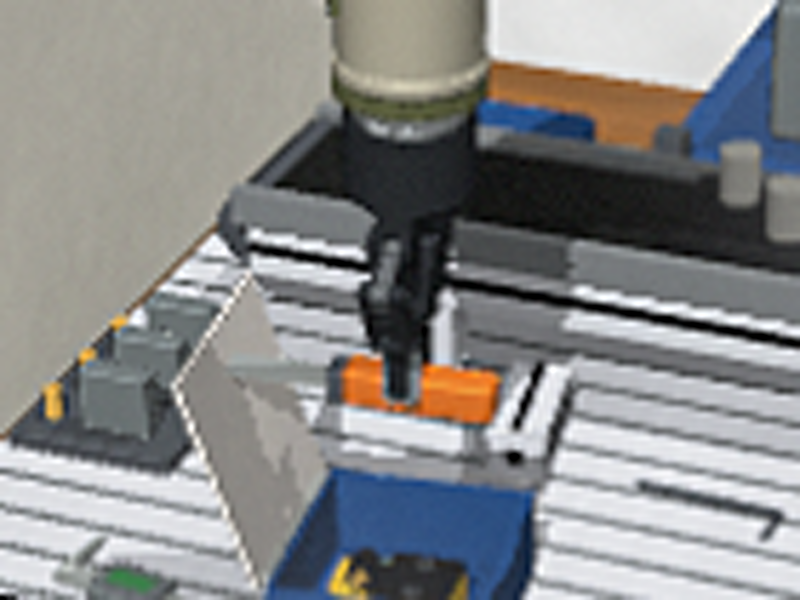

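```bash
python3 -m inch '[{"jaw":-1,"delta_pos":[-0.02,-0.002,0],"roll":0},{"jaw":-1,"delta_pos":[-0.03,0.005,0],"roll":0},{"jaw":-1,"delta_pos":[-0.03,0.02,0],"roll":0},{"jaw":-1,"delta_pos":[-0.02,0.035,0],"roll":0},{"jaw":-1,"delta_pos":[-0.01,0.04,0],"roll":0},{"jaw":-1,"delta_pos":[0,0.04,0],"roll":0},{"jaw":-1,"delta_pos":[0,0.04,0],"roll":0},{"jaw":-1,"delta_pos":[0,0.03,0],"roll":0}]'
python3 -c "from h import *; st()"
python3 -m inch '[{"jaw":-1,"delta_pos":[0,0.02,0],"roll":0},{"jaw":-1,"delta_pos":[0,0,0],"roll":0}]'
python3 -c "from h import *; st()"
```

```text
clock: 10.45
eef_pos: [0.4852, -0.0489, 0.1308]
tcp_rot: [159.5, 87.7, -13.4]
wrist_force: [0.8, 1.3, -0.9]
finger_gap: 0.0223
t 10.45 pos [ 0.4852 -0.0489  0.1308] x [ 0.039 -0.009 -0.999] yaw of jaw y -82.92 F [ 0.8  1.3 -0.9] gap 0.0223 q [ -5.   3.   5. 111.   0.  63. -83.]
clock: 10.62
eef_pos: [0.4843, -0.0213, 0.1317]
tcp_rot: [162.8, 87.6, -9.6]
wrist_force: [-0.3, 0.1, -1.9]
finger_gap: 0.0225
t 10.62 pos [ 0.4843 -0.0213  0.1317] x [ 0.041 -0.007 -0.999] yaw of jaw y -82.48 F [-0.3  0.1 -1.9] gap 0.0225 q [ -7.   2.   4. 112.   0.  63. -86.]
```

```bash
python3 -m inch '[{"jaw":-1,"delta_pos":[0,0.025,-0.02],"roll":0},{"jaw":-1,"delta_pos":[0,0.008,-0.035],"roll":0},{"jaw":-1,"delta_pos":[0,0,-0.035],"roll":0},{"jaw":-1,"delta_pos":[0,0,-0.02],"roll":0},{"jaw":-1,"delta_pos":[0,0,-0.01],"roll":0},{"jaw":-1,"delta_pos":[0,0,-0.005],"roll":0}]'
python3 -c "from h import *; st()"
```

```text
clock: 11.12
eef_pos: [0.4859, 0.0116, 0.0069]
tcp_rot: [166.1, 86.9, -6.4]
wrist_force: [-0.1, 0.0, -0.3]
finger_gap: 0.0222
t 11.12 pos [0.4859 0.0116 0.0069] x [ 0.054 -0.006 -0.999] yaw of jaw y -82.5 F [-0.1  0.  -0.3] gap 0.0222 q [ -9.  12.   2. 119.   1.  47. -90.]
```

```bash
python3 -m inch '[{"jaw":-1,"delta_pos":[0,0,-0.008],"roll":0},{"jaw":-1,"delta_pos":[0,0,-0.006],"roll":0},{"jaw":-1,"delta_pos":[0,0,-0.004],"roll":0},{"jaw":-1,"delta_pos":[0,0,-0.002],"roll":0},{"jaw":-1,"delta_pos":[0,0,0],"roll":0}]'
python3 -c "from h import *; st()"
```

```text
clock: 11.53
eef_pos: [0.4867, 0.0093, -0.0136]
tcp_rot: [165.9, 86.8, -6.8]
wrist_force: [0.3, 0.4, -1.4]
finger_gap: 0.022
t 11.53 pos [ 0.4867  0.0093 -0.0136] x [ 0.056 -0.007 -0.998] yaw of jaw y -82.67 F [ 0.3  0.4 -1.4] gap 0.022 q [ -9.  14.   2. 120.   1.  44. -90.]
```

```bash
python3 -m inch '[{"jaw":-1,"delta_pos":[0,0,-0.002],"roll":0},{"jaw":-1,"delta_pos":[0,0,-0.001],"roll":0},{"jaw":-1,"delta_pos":[0,0,0],"roll":0}]'
python3 -c "from h import *; st()"
```

```text
clock: 11.78
eef_pos: [0.4879, 0.0093, -0.0156]
tcp_rot: [166.5, 86.6, -6.2]
wrist_force: [-0.0, 0.4, -0.7]
finger_gap: 0.0225
t 11.78 pos [ 0.4879  0.0093 -0.0156] x [ 0.058 -0.006 -0.998] yaw of jaw y -82.69 F [-0.   0.4 -0.7] gap 0.0225 q [ -9.  14.   2. 120.   1.  43. -90.]
```

```bash
python3 -m inch '[{"jaw":-0.4,"delta_pos":[0,0,0],"roll":0},{"jaw":-0.1,"delta_pos":[0,0,0],"roll":0},{"jaw":0,"delta_pos":[0,0,0],"roll":0},{"jaw":0,"delta_pos":[0,0,0.02],"roll":0},{"jaw":0,"delta_pos":[0,0,0.03],"roll":0},{"jaw":0.2,"delta_pos":[0,0,0.035],"roll":0},{"jaw":0.2,"delta_pos":[0,0,0.035],"roll":0},{"jaw":0.2,"delta_pos":[0,0,0.02],"roll":0}]'
python3 - <<'E'
from h import *
from plant import env
s,M=st(); p=env.camera_params('wrist'); im,d=env.grab_frame('wrist'); P=cloud(p,d); tool(im,P); crop(im,0,0,640,480,'w14.png')
E
```

```text
clock: 12.45
eef_pos: [0.4837, 0.0091, 0.1264]
tcp_rot: [164.3, 87.1, -8.3]
wrist_force: [0.9, -0.7, 1.6]
finger_gap: 0.0514
t 12.45 pos [0.4837 0.0091 0.1264] x [ 0.05  -0.007 -0.999] yaw of jaw y -82.65 F [ 0.9 -0.7  1.6] gap 0.0514 q [ -9.   2.   2. 113.   1.  62. -90.]
px [313.84200278 226.83198887] [ 298  170   32  117 3595] z 0.023848948963000105 ((479.11090087890625, 8.63547134399414), (86.8899917602539, 21.990680694580078), 7.791615009307861)
px [ 40.99369582 426.64775414] [   9  386   85   73 1269] z 0.03339279663856962 ((275.30523681640625, 225.0000762939453), (14.894462585449219, 83.58917236328125), 49.50547790527344)
```

View pics/w14.png

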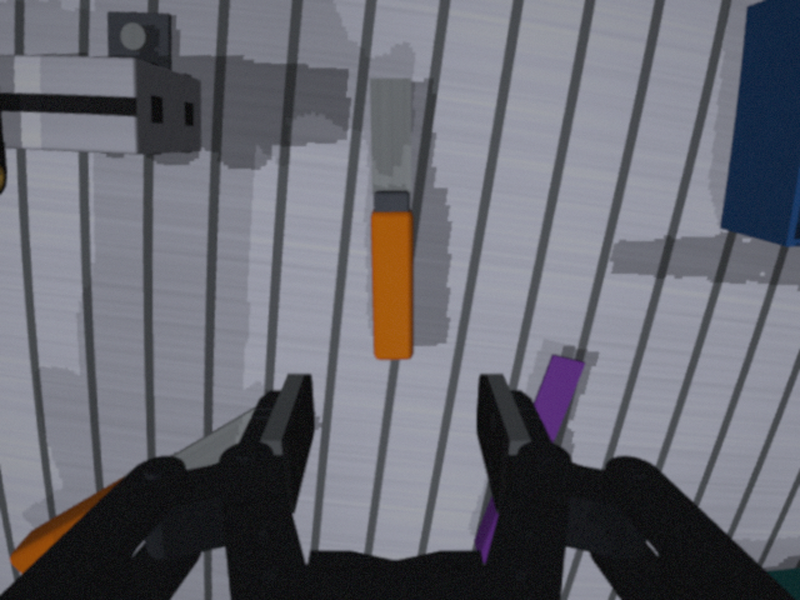

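```bash
python3 -m inch '[{"jaw":0.2,"delta_pos":[0,0,0.041],"roll":0},{"jaw":0.2,"delta_pos":[0,-0.02,0.041],"roll":0},{"jaw":0.2,"delta_pos":[0.02,-0.03,0.035],"roll":0},{"jaw":0.2,"delta_pos":[0.03,-0.038,0],"roll":0},{"jaw":0.2,"delta_pos":[0.03,-0.038,0],"roll":0},{"jaw":0.2,"delta_pos":[0.015,-0.038,0],"roll":0},{"jaw":0.2,"delta_pos":[0,-0.038,0],"roll":0},{"jaw":0.2,"delta_pos":[0,-0.03,0],"roll":0}]'
python3 -c "from h import *; st()"
python3 -m inch '[{"jaw":0.3,"delta_pos":[0,-0.02,0],"roll":0},{"jaw":0.3,"delta_pos":[0,0,0],"roll":0},{"jaw":0.3,"delta_pos":[0,0,0],"roll":0}]'
python3 - <<'E'
from h import *
from plant import env
s,M=st(); p=env.camera_params('wrist'); im,d=env.grab_frame('wrist'); P=cloud(p,d); crop(im,0,0,640,480,'w15.png')
import pickle; pickle.dump((p,im,d,s),open('pics/w15.pkl','wb'))
E
```

```text
clock: 13.17
eef_pos: [0.5729, -0.2074, 0.2427]
tcp_rot: [166.5, 86.2, -5.1]
wrist_force: [1.0, 0.6, -0.2]
finger_gap: 0.0512
t 13.17 pos [ 0.5729 -0.2074  0.2427] x [ 0.066 -0.006 -0.998] yaw of jaw y -81.56 F [ 1.   0.6 -0.2] gap 0.0512 q [  5.  13.  14.  87.  -4.  77. -63.]
clock: 13.42
eef_pos: [0.571, -0.2378, 0.2413]
tcp_rot: [163.3, 86.3, -8.9]
wrist_force: [-0.5, 0.4, -0.7]
finger_gap: 0.0555
t 13.42 pos [ 0.571  -0.2378  0.2413] x [ 0.064 -0.01  -0.998] yaw of jaw y -82.18 F [-0.5  0.4 -0.7] gap 0.0555 q [  7.  14.  15.  86.  -4.  77. -60.]
```

View pics/w15.png

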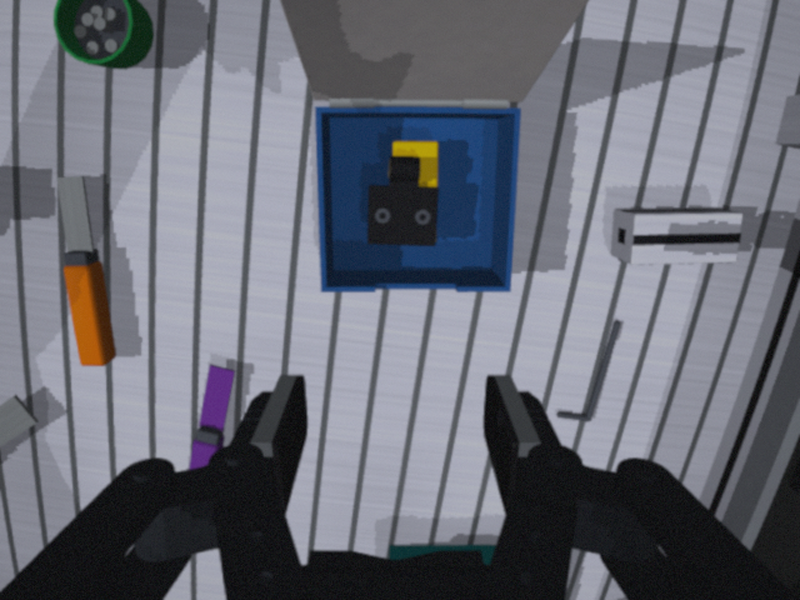

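Run:
```python
from h import *
import pickle
p,im,d,s=pickle.load(open('pics/w15.pkl','rb')); P=cloud(p,d)
crop(im,240,70,430,245,'w15c.png',3.4)
vv,uu=np.mgrid[0:480,0:640]
m=(vv>100)&(vv<200)&(uu>285)&(uu<360)&(im.max(2)<50)&(P[...,2]>.02)
for lo,hi in((.034,.042),(.043,.055)):
    q=P[m&(P[...,2]>lo)&(P[...,2]<hi)]; print(len(q),cv2.minAreaRect((q[:,:2]*1000).astype(np.float32)),np.median(q[:,2]),np.median(q[:,:2],axis=0))
q=P[m]; print(np.histogram(q[:,2],bins=np.arange(.02,.06,.002)))
```

```text
2420 ((608.4014892578125, -242.33197021484375), (65.07524871826172, 51.39459228515625), 5.705256462097168) 0.03737504347375495 [ 0.6007973  -0.24272357]
378 ((632.6989135742188, -239.2040252685547), (15.048457145690918, 20.78962516784668), 7.6825714111328125) 0.046175973521528385 [ 0.63272163 -0.2393159 ]
(array([   0,    0,    0,    0,    1,    1,    0,  111, 1762,  532,   15,
         67,  127,  194,   15,    0,    0,    0,    0]), array([0.02 , 0.022, 0.024, 0.026, 0.028, 0.03 , 0.032, 0.034, 0.036,
       0.038, 0.04 , 0.042, 0.044, 0.046, 0.048, 0.05 , 0.052, 0.054,
       0.056, 0.058]))
```

View pics/w15c.png

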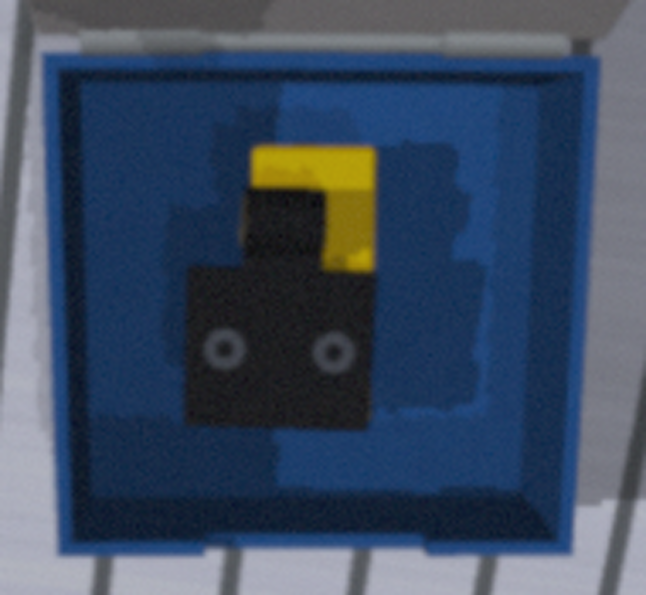

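Run:
```python
from h import *
import pickle
p,im,d,s=pickle.load(open('pics/w15.pkl','rb'))
def w(u,v,z): return atz(p,240+u/3.4,70+v/3.4,z)
c=[w(188,268,.038),w(377,268,.038),w(370,430,.038),w(187,426,.038)]
for x in c: print(x[:2])
c=np.array(c); print('centre',c.mean(0), 'size',np.linalg.norm(c[0]-c[1]),np.linalg.norm(c[1]-c[2]),np.linalg.norm(c[3]-c[2]))
a,b=w(224,348,.037),w(335,352,.037); print('screws',a,b,np.degrees(np.arctan2(b[0]-a[0],a[1]-b[1])),(a+b)/2)
f=[w(252,147,.03),w(377,147,.03),w(376,272,.03)]; print('foam',f)
print('tips', proj(p,s['eef_pos']), )
# fingertips in tool frame
M=R.from_euler('xyz',s['tcp_rot'],degrees=True).as_matrix(); P=cloud(p,d); L=(P-s['eef_pos'])@M
k=(P[...,2]>.2)&(abs(L[...,1])<.05)&(L[...,0]>-.06)
q=L[k]; print(q[:,0].max(), np.percentile(q,[1,50,99],axis=0))
t=q[q[:,0]>q[:,0].max()-.004]; print(t.min(0),t.max(0))
```

```text
[ 0.61644842 -0.21638524]
[ 0.62333334 -0.26713053]
[ 0.57902611 -0.27212372]
[ 0.57342346 -0.22144115]
centre [ 0.59805783 -0.24427016  0.038     ] size 0.05121022291433787 0.04458769169465052 0.05099129418793505
screws [ 0.59614031 -0.22884543  0.037     ] [ 0.59911754 -0.25929092  0.037     ] 5.585123084375728 [ 0.59762893 -0.24406817  0.037     ]
foam [array([ 0.65042819, -0.2293738 ,  0.03      ]), array([ 0.65509456, -0.26301255,  0.03      ]), array([ 0.62181043, -0.26791978,  0.03      ])]
tips [316.10885928 281.68628114]
-0.034252570812409795 [[-0.05984061 -0.04083549 -0.01182934]
 [-0.05017788 -0.02755372 -0.00715503]
 [-0.03546932  0.04074788  0.01038621]]
[-0.03824588 -0.03407464 -0.01106336] [-0.03425257  0.03393636  0.01066737]
```

```bash
python3 -m inch '[{"jaw":0.45,"delta_pos":[0,0,0.035],"roll":0},{"jaw":0.45,"delta_pos":[0,0,0.035],"roll":0},{"jaw":0.45,"delta_pos":[0,0,0.035],"roll":0},{"jaw":0.45,"delta_pos":[0,0,0],"roll":0}]'
python3 -c "from h import *; st()"
python3 -m inch '[{"jaw":0.45,"delta_pos":[0,0,-0.01],"roll":0},{"jaw":0.45,"delta_pos":[0,0,-0.01],"roll":0},{"jaw":0.45,"delta_pos":[0,0,-0.01],"roll":0},{"jaw":0.45,"delta_pos":[0,0,-0.01],"roll":0},{"jaw":0.45,"delta_pos":[0,0,-0.01],"roll":0},{"jaw":0.45,"delta_pos":[0,0,0],"roll":0}]'
python3 -c "from h import *; st()"
```

```text
clock: 13.8
eef_pos: [0.5691, -0.2316, 0.347]
tcp_rot: [165.7, 86.6, -6.2]
wrist_force: [-0.3, -1.1, 0.7]
finger_gap: 0.0622
t 13.8 pos [ 0.5691 -0.2316  0.347 ] x [ 0.058 -0.006 -0.998] yaw of jaw y -81.85 F [-0.3 -1.1  0.7] gap 0.0622 q [  6.  13.  15.  75.  -4.  90. -61.]
clock: 14.3
eef_pos: [0.5693, -0.2258, 0.29]
tcp_rot: [167.7, 86.7, -3.7]
wrist_force: [-0.1, 0.6, -0.7]
finger_gap: 0.062
t 14.3 pos [ 0.5693 -0.2258  0.29  ] x [ 0.057 -0.004 -0.998] yaw of jaw y -81.43 F [-0.1  0.6 -0.7] gap 0.062 q [  6.  13.  15.  81.  -4.  83. -61.]
```

```bash
python3 -m inch '[{"jaw":0.45,"delta_pos":[-0.041,0,0],"roll":0},{"jaw":0.45,"delta_pos":[-0.041,0,0],"roll":0},{"jaw":0.45,"delta_pos":[0,0,0],"roll":0}]'
python3 -c "from h import *; st()"
python3 -m inch '[{"jaw":0.45,"delta_pos":[0.012,0,0],"roll":0},{"jaw":0.45,"delta_pos":[0.012,0,0],"roll":0},{"jaw":0.45,"delta_pos":[0.012,0,0],"roll":0},{"jaw":0.45,"delta_pos":[0.012,0,0],"roll":0},{"jaw":0.45,"delta_pos":[0.012,0,0],"roll":0},{"jaw":0.45,"delta_pos":[0,0,0],"roll":0}]'
python3 -c "from h import *; st()"
```

```text
clock: 14.55
eef_pos: [0.484, -0.2239, 0.2807]
tcp_rot: [170.4, 87.6, -0.9]
wrist_force: [1.0, -0.8, 0.9]
finger_gap: 0.062
t 14.55 pos [ 0.484  -0.2239  0.2807] x [ 0.043 -0.001 -0.999] yaw of jaw y -81.29 F [ 1.  -0.8  0.9] gap 0.062 q [  6.   3.  15.  93.  -2.  82. -60.]
clock: 15.05
eef_pos: [0.5509, -0.2227, 0.2791]
tcp_rot: [172.0, 87.5, 0.8]
wrist_force: [0.6, 0.9, -0.5]
finger_gap: 0.0621
t 15.05 pos [ 0.5509 -0.2227  0.2791] x [ 0.043  0.001 -0.999] yaw of jaw y -81.24 F [ 0.6  0.9 -0.5] gap 0.0621 q [  6.  11.  15.  84.  -4.  82. -61.]
```

Fast inward followed by slow outward takes tilt out (0.057→0.043). Repeat.

```bash
python3 -m inch '[{"jaw":0.45,"delta_pos":[-0.041,0,0],"roll":0},{"jaw":0.45,"delta_pos":[-0.041,0,0],"roll":0},{"jaw":0.45,"delta_pos":[-0.041,0,0],"roll":0},{"jaw":0.45,"delta_pos":[0,0,0],"roll":0}]'
python3 -c "from h import *; st()"
python3 -m inch '[{"jaw":0.45,"delta_pos":[0.012,-0.002,0],"roll":0},{"jaw":0.45,"delta_pos":[0.015,-0.002,0],"roll":0},{"jaw":0.45,"delta_pos":[0.015,-0.002,0],"roll":0},{"jaw":0.45,"delta_pos":[0.015,-0.002,0],"roll":0},{"jaw":0.45,"delta_pos":[0.015,-0.002,0],"roll":0},{"jaw":0.45,"delta_pos":[0.015,-0.002,0],"roll":0},{"jaw":0.45,"delta_pos":[0.012,-0.002,0],"roll":0},{"jaw":0.45,"delta_pos":[0,0,0],"roll":0}]'
python3 -c "from h import *; st()"
python3 -m inch '[{"jaw":0.45,"delta_pos":[-0.041,0,0],"roll":0},{"jaw":0.45,"delta_pos":[-0.041,0,0],"roll":0},{"jaw":0.45,"delta_pos":[-0.041,0,0],"roll":0},{"jaw":0.45,"delta_pos":[0,0,0],"roll":0}]'
python3 -c "from h import *; st()"
python3 -m inch '[{"jaw":0.45,"delta_pos":[0.012,-0.002,0],"roll":0},{"jaw":0.45,"delta_pos":[0.015,-0.002,0],"roll":0},{"jaw":0.45,"delta_pos":[0.015,-0.002,0],"roll":0},{"jaw":0.45,"delta_pos":[0.015,-0.002,0],"roll":0},{"jaw":0.45,"delta_pos":[0.015,-0.002,0],"roll":0},{"jaw":0.45,"delta_pos":[0.015,-0.002,0],"roll":0},{"jaw":0.45,"delta_pos":[0.012,-0.002,0],"roll":0},{"jaw":0.45,"delta_pos":[0,0,0],"roll":0}]'
python3 -c "from h import *; st()"
```

```text
clock: 15.38
eef_pos: [0.4287, -0.2205, 0.272]
tcp_rot: [172.8, 88.2, 1.9]
wrist_force: [1.2, -1.0, 0.5]
finger_gap: 0.0623
t 15.38 pos [ 0.4287 -0.2205  0.272 ] x [ 0.032  0.001 -0.999] yaw of jaw y -80.91 F [ 1.2 -1.   0.5] gap 0.0623 q [  7.  -3.  15. 100.   0.  81. -59.]
clock: 16.05
eef_pos: [0.5415, -0.2346, 0.2711]
tcp_rot: [171.1, 88.0, 0.4]
wrist_force: [0.5, 0.3, -0.2]
finger_gap: 0.0616
t 16.05 pos [ 0.5415 -0.2346  0.2711] x [ 0.035  0.    -0.999] yaw of jaw y -80.74 F [ 0.5  0.3 -0.2] gap 0.0616 q [  6.  11.  15.  85.  -4.  82. -59.]
clock: 16.38
eef_pos: [0.4187, -0.2329, 0.2639]
tcp_rot: [171.8, 88.7, 1.4]
wrist_force: [0.5, -1.1, 0.7]
finger_gap: 0.0619
t 16.38 pos [ 0.4187 -0.2329  0.2639] x [ 0.023  0.001 -1.   ] yaw of jaw y -80.44 F [ 0.5 -1.1  0.7] gap 0.0619 q [  8.  -3.  16. 101.   0.  81. -57.]
clock: 17.05
eef_pos: [0.5302, -0.2475, 0.2633]
tcp_rot: [169.1, 88.4, -1.2]
wrist_force: [1.0, 0.6, 0.4]
finger_gap: 0.0615
t 17.05 pos [ 0.5302 -0.2475  0.2633] x [ 0.027 -0.001 -1.   ] yaw of jaw y -80.32 F [1.  0.6 0.4] gap 0.0615 q [  7.  11.  16.  87.  -4.  81. -57.]
```

```bash
python3 -m inch '[{"jaw":0.45,"delta_pos":[-0.041,0,0],"roll":0},{"jaw":0.45,"delta_pos":[-0.041,0,0],"roll":0},{"jaw":0.45,"delta_pos":[-0.041,0,0],"roll":0},{"jaw":0.45,"delta_pos":[0,0,0],"roll":0}]'
python3 -m inch '[{"jaw":0.45,"delta_pos":[0.012,0,0],"roll":-1},{"jaw":0.45,"delta_pos":[0.015,0,0],"roll":-1},{"jaw":0.45,"delta_pos":[0.015,0,0],"roll":-1},{"jaw":0.45,"delta_pos":[0.015,0,0],"roll":0},{"jaw":0.45,"delta_pos":[0.015,0,0],"roll":0},{"jaw":0.45,"delta_pos":[0.015,0,0],"roll":0},{"jaw":0.45,"delta_pos":[0.012,0,0],"roll":0},{"jaw":0.45,"delta_pos":[0,0,0],"roll":0}]'
python3 -c "from h import *; st()"
python3 -m inch '[{"jaw":0.45,"delta_pos":[-0.041,0,0],"roll":0},{"jaw":0.45,"delta_pos":[-0.041,0,0],"roll":0},{"jaw":0.45,"delta_pos":[-0.041,0,0],"roll":0},{"jaw":0.45,"delta_pos":[0,0,0],"roll":0}]'
python3 -m inch '[{"jaw":0.45,"delta_pos":[0.012,0,0],"roll":0},{"jaw":0.45,"delta_pos":[0.018,0,0],"roll":0},{"jaw":0.45,"delta_pos":[0.018,0,0],"roll":0},{"jaw":0.45,"delta_pos":[0.018,0,0],"roll":0},{"jaw":0.45,"delta_pos":[0.018,0,0],"roll":0},{"jaw":0.45,"delta_pos":[0.018,0,0],"roll":0},{"jaw":0.45,"delta_pos":[0.018,0,0],"roll":0},{"jaw":0.45,"delta_pos":[0.018,0,0],"roll":0}]'
python3 -m inch '[{"jaw":0.45,"delta_pos":[0.015,0,0],"roll":0},{"jaw":0.45,"delta_pos":[0.01,0,0],"roll":0},{"jaw":0.45,"delta_pos":[0.006,0,0],"roll":0},{"jaw":0.45,"delta_pos":[0,0,0],"roll":0}]'
python3 -c "from h import *; st()"
```

```text
clock: 17.38
eef_pos: [0.407, -0.2458, 0.2567]
tcp_rot: [169.1, 89.1, -0.9]
wrist_force: [1.6, -1.5, -0.1]
finger_gap: 0.0618
clock: 18.05
eef_pos: [0.5179, -0.2449, 0.2565]
tcp_rot: [167.9, 88.8, -5.5]
wrist_force: [0.0, 0.6, -0.6]
finger_gap: 0.062
t 18.05 pos [ 0.5179 -0.2449  0.2565] x [ 0.02  -0.002 -1.   ] yaw of jaw y -83.38 F [ 0.   0.6 -0.6] gap 0.062 q [  7.  10.  16.  89.  -3.  81. -60.]
clock: 18.38
eef_pos: [0.3945, -0.2429, 0.2503]
tcp_rot: [163.5, 89.4, -9.7]
wrist_force: [0.9, -1.6, 1.2]
finger_gap: 0.0618
clock: 19.05
eef_pos: [0.5434, -0.2429, 0.2507]
tcp_rot: [165.0, 89.1, -8.4]
wrist_force: [0.3, 0.6, 0.4]
finger_gap: 0.0618
clock: 19.38
eef_pos: [0.5842, -0.2397, 0.2464]
tcp_rot: [165.4, 89.3, -7.8]
wrist_force: [0.4, 0.0, -1.1]
finger_gap: 0.0619
t 19.38 pos [ 0.5842 -0.2397  0.2464] x [ 0.013 -0.002 -1.   ] yaw of jaw y -83.15 F [ 0.4  0.  -1.1] gap 0.0619 q [  6.  18.  16.  80.  -5.  82. -61.]
```

```bash
python3 -m inch '[{"jaw":0.58,"delta_pos":[0.008,-0.003,-0.01],"roll":0},{"jaw":0.58,"delta_pos":[0.007,-0.003,-0.02],"roll":0},{"jaw":0.58,"delta_pos":[0.003,-0.002,-0.02],"roll":0},{"jaw":0.58,"delta_pos":[0,0,-0.02],"roll":0},{"jaw":0.58,"delta_pos":[0,0,-0.02],"roll":0},{"jaw":0.58,"delta_pos":[0,0,-0.02],"roll":0},{"jaw":0.58,"delta_pos":[0,0,-0.01],"roll":0},{"jaw":0.58,"delta_pos":[0,0,0],"roll":0}]'
python3 - <<'E'
from h import *
from plant import env
s,M=st(); p=env.camera_params('wrist'); im,d=env.grab_frame('wrist'); crop(im,0,0,640,480,'w16.png')
import pickle; pickle.dump((p,im,d,s),open('pics/w16.pkl','wb'))
E
```

```text
clock: 20.05
eef_pos: [0.6045, -0.2479, 0.1215]
tcp_rot: [161.3, 89.1, -11.9]
wrist_force: [-1.1, -0.1, 1.0]
finger_gap: 0.0671
t 20.05 pos [ 0.6045 -0.2479  0.1215] x [ 0.015 -0.003 -1.   ] yaw of jaw y -83.18 F [-1.1 -0.1  1. ] gap 0.0671 q [  7.  25.  15.  86.  -7.  69. -60.]
```

View pics/w16.png

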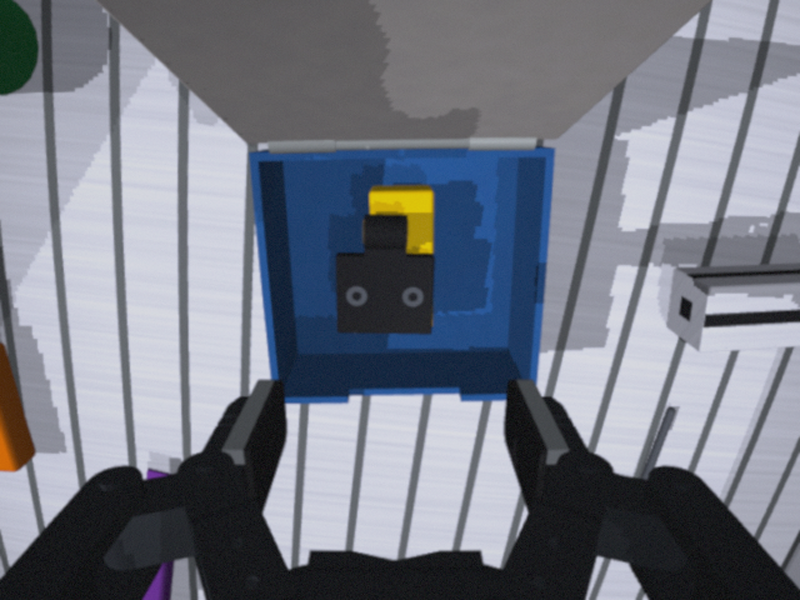

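Run:
```python
from h import *
import pickle
p,im,d,s=pickle.load(open('pics/w16.pkl','rb'))
w=lambda u,v,z: atz(p,u*.8,v*.8,z)
c=np.array([w(337,254,.038),w(433.5,254.5,.038),w(433,332.5,.038),w(338,332.5,.038)]); print(c.mean(0),np.linalg.norm(c[0]-c[1]))
a,b=w(356.5,296,.038),w(413.5,297,.038); print('screws',(a+b)/2,np.degrees(np.arctan2(b[0]-a[0],a[1]-b[1])))
for i,j in((0,1),(3,2)): print(np.degrees(np.arctan2(c[j][0]-c[i][0],c[i][1]-c[j][1])))
print(w(385,231,.048))
M=R.from_euler('xyz',s['tcp_rot'],degrees=True).as_matrix(); P=cloud(p,d); L=(P-s['eef_pos'])@M
q=L[(P[...,2]>.12)&(L[...,0]>-.06)&(abs(L[...,1])<.06)]; print(q[:,0].max())
```

```text
[ 0.59885643 -0.24385983  0.038     ] 0.050163441808061114
screws [ 0.59763917 -0.24379751  0.038     ] 5.593379845715419
6.362652707917567
6.642623154872394
[ 0.63488035 -0.23972916  0.048     ]
0.0030614819430877967
```

```bash
python3 -m inch '[{"jaw":0.58,"delta_pos":[0,0,-0.015],"roll":-0.3},{"jaw":0.58,"delta_pos":[0,0,-0.02],"roll":0},{"jaw":0.58,"delta_pos":[0,0,-0.02],"roll":0},{"jaw":0.58,"delta_pos":[0,0,-0.018],"roll":0},{"jaw":0.58,"delta_pos":[0,0,-0.012],"roll":0},{"jaw":0.58,"delta_pos":[0,0,-0.006],"roll":0},{"jaw":0.58,"delta_pos":[0,0,0],"roll":0}]'
python3 -c "from h import *; st()"
```

```text
clock: 20.68
eef_pos: [0.6111, -0.2505, 0.0396]
tcp_rot: [158.9, 88.2, -14.6]
wrist_force: [0.3, 0.3, -0.2]
finger_gap: 0.0673
t 20.68 pos [ 0.6111 -0.2505  0.0396] x [ 0.031 -0.008 -0.999] yaw of jaw y -83.53 F [ 0.3  0.3 -0.2] gap 0.0673 q [  8.  30.  14.  90.  -8.  59. -59.]
```

```bash
python3 -m inch '[{"jaw":0.58,"delta_pos":[-0.003,0.001,-0.008],"roll":0},{"jaw":0.58,"delta_pos":[-0.003,0.001,-0.01],"roll":0},{"jaw":0.58,"delta_pos":[-0.001,0.001,-0.01],"roll":0},{"jaw":0.58,"delta_pos":[0,0,-0.008],"roll":0},{"jaw":0.58,"delta_pos":[0,0,-0.005],"roll":0},{"jaw":0.58,"delta_pos":[0,0,0],"roll":0}]'
python3 - <<'E'
from h import *
from plant import env
s,M=st(); p=env.camera_params('wrist'); im,d=env.grab_frame('wrist'); crop(im,0,0,640,480,'w17.png')
import pickle; pickle.dump((p,im,d,s),open('pics/w17.pkl','wb'))
E
```

```text
clock: 21.18
eef_pos: [0.6054, -0.2479, -0.0014]
tcp_rot: [158.7, 87.9, -14.8]
wrist_force: [0.1, -0.0, 0.3]
finger_gap: 0.0676
t 21.18 pos [ 0.6054 -0.2479 -0.0014] x [ 0.036 -0.009 -0.999] yaw of jaw y -83.54 F [ 0.1 -0.   0.3] gap 0.0676 q [  8.  31.  14.  93.  -9.  54. -59.]
```

View pics/w17.png

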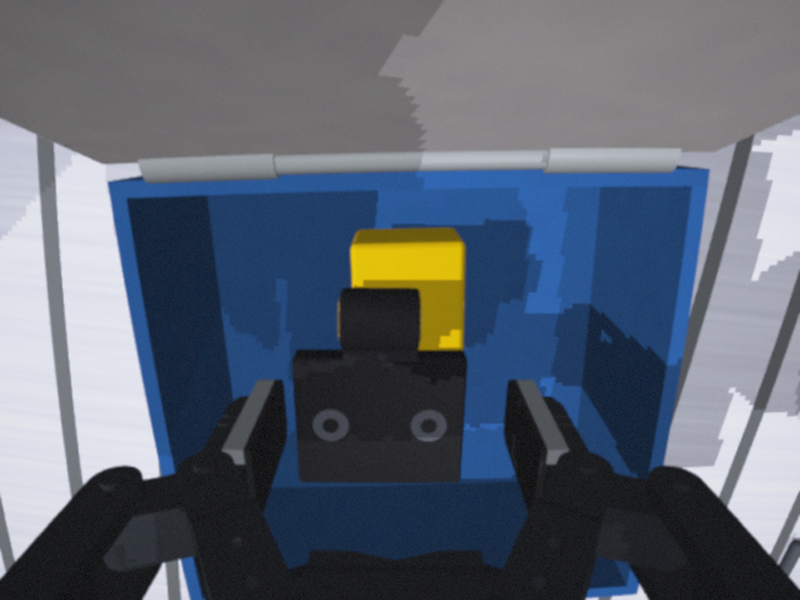

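```bash
python3 -m inch '[{"jaw":0.58,"delta_pos":[0,0,-0.004],"roll":0},{"jaw":0.58,"delta_pos":[0,0,-0.003],"roll":0},{"jaw":0.58,"delta_pos":[0,0,-0.001],"roll":0},{"jaw":0.58,"delta_pos":[0,0,0],"roll":0}]'
python3 -c "from h import *; st()"
python3 -m inch '[{"jaw":0.4,"delta_pos":[0,0,0],"roll":0},{"jaw":0.3,"delta_pos":[0,0,0],"roll":0},{"jaw":0.2,"delta_pos":[0,0,0],"roll":0},{"jaw":0,"delta_pos":[0,0,0],"roll":0},{"jaw":-1,"delta_pos":[0,0,0],"roll":0},{"jaw":-1,"delta_pos":[0,0,0],"roll":0},{"jaw":-1,"delta_pos":[0,0,0],"roll":0}]'
python3 - <<'E'
from h import *
from plant import env
s,M=st(); p=env.camera_params('wrist'); im,d=env.grab_frame('wrist'); crop(im,0,0,640,480,'w18.png')
import pickle; pickle.dump((p,im,d,s),open('pics/w18.pkl','wb'))
E
```

```text
clock: 21.57
eef_pos: [0.6064, -0.2484, -0.0089]
tcp_rot: [158.5, 87.8, -15.0]
wrist_force: [0.5, 1.4, 0.4]
finger_gap: 0.0672
t 21.57 pos [ 0.6064 -0.2484 -0.0089] x [ 0.038 -0.01  -0.999] yaw of jaw y -83.55 F [0.5 1.4 0.4] gap 0.0672 q [  8.  32.  13.  93.  -9.  53. -59.]
clock: 22.15
eef_pos: [0.6067, -0.2483, -0.0081]
tcp_rot: [158.7, 87.7, -14.8]
wrist_force: [-1.2, -0.3, 1.0]
finger_gap: 0.0504
t 22.15 pos [ 0.6067 -0.2483 -0.0081] x [ 0.038 -0.01  -0.999] yaw of jaw y -83.54 F [-1.2 -0.3  1. ] gap 0.0504 q [  8.  32.  13.  93.  -9.  53. -59.]
```

View pics/w18.png

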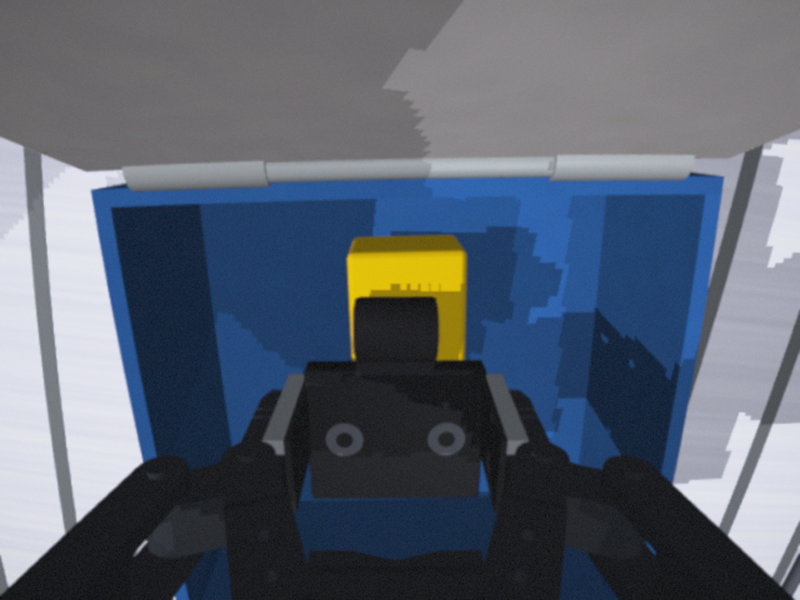

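```bash
python3 -m inch '[{"jaw":-1,"delta_pos":[0,0,0.006],"roll":0},{"jaw":-1,"delta_pos":[0,0,0.012],"roll":0},{"jaw":-1,"delta_pos":[0,0,0.018],"roll":0},{"jaw":-1,"delta_pos":[0,0,0.02],"roll":0},{"jaw":-1,"delta_pos":[0,0,0.022],"roll":0},{"jaw":-1,"delta_pos":[0,0,0.022],"roll":0},{"jaw":-1,"delta_pos":[0,0,0.02],"roll":0},{"jaw":-1,"delta_pos":[0,0,0.01],"roll":0}]'
python3 - <<'E'
from h import *
from plant import env
s,M=st(); p=env.camera_params('wrist'); im,d=env.grab_frame('wrist'); crop(im,0,0,640,480,'w19.png')
import pickle; pickle.dump((p,im,d,s),open('pics/w19.pkl','wb'))
p=env.camera_params('scene'); im,d=env.grab_frame('scene'); crop(im,360,230,490,320,'sc19.png')
pickle.dump((p,im,d,s),open('pics/sc19.pkl','wb'))
E
```

```text
clock: 22.87
eef_pos: [0.6033, -0.2479, 0.1297]
tcp_rot: [157.9, 88.0, -15.7]
wrist_force: [0.3, -0.2, -0.7]
finger_gap: 0.0502
t 22.87 pos [ 0.6033 -0.2479  0.1297] x [ 0.033 -0.009 -0.999] yaw of jaw y -83.59 F [ 0.3 -0.2 -0.7] gap 0.0502 q [  7.  24.  15.  87.  -7.  68. -61.]
```

View pics/w19.png

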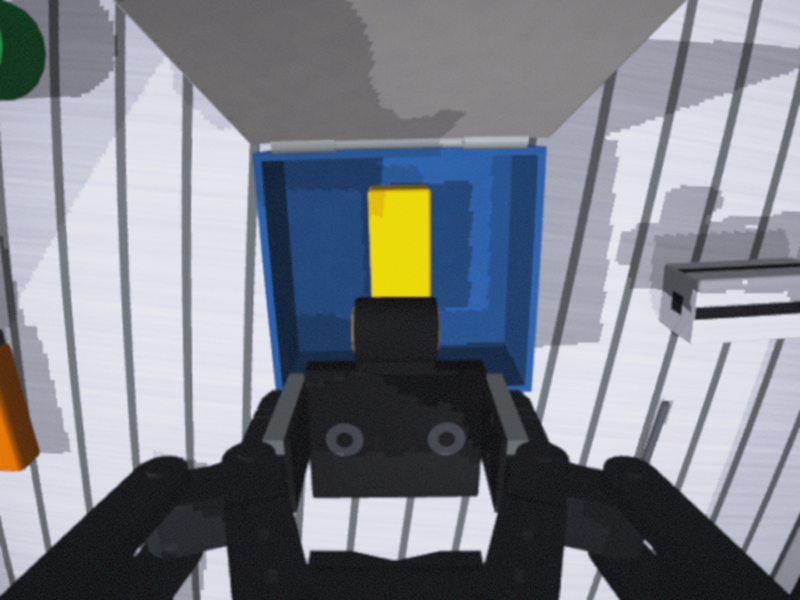

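View pics/sc19.png

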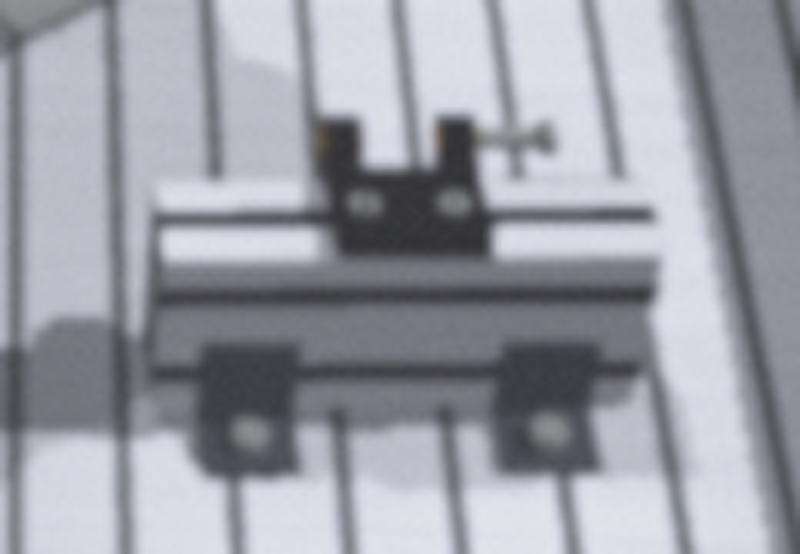

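Run:
```python
from h import *
import pickle
p,im,d,s=pickle.load(open('pics/sc19.pkl','rb')); P=cloud(p,d)
w=lambda u,v,z: atz(p,360+u/6.154,230+v/6.154,z)
print(w(338,125,.098),w(457,125,.098),w(550,135,.089))
k=w(338,125,.098)-w(457,125,.098); print(np.degrees(np.arctan2(k[0],-k[1])))
for z in(.08,): 
  a,b=w(155,180,z),w(650,180,z); print(a,b,np.degrees(np.arctan2(a[0]-b[0],b[1]-a[1])))
m=(abs(P[...,2]-.08)<.004)&(P[...,1]>.05)&(P[...,1]<.4)&(P[...,0]>.5)&(P[...,0]<.75); q=P[m]; print(m.sum(),cv2.minAreaRect((q[:,:2]*1000).astype(np.float32)))
```

```text
[0.52934354 0.19905537 0.098     ] [0.52771123 0.24228816 0.098     ] [0.52215097 0.27769145 0.089     ]
2.1622438984133407
[0.54210224 0.13322529 0.08      ] [0.5352112  0.31364985 0.08      ] 2.1872622073869774
812 ((551.6203002929688, 222.4549560546875), (59.856651306152344, 181.59764099121094), 1.7773982286453247)
```

```bash
python3 -m inch '[{"jaw":-1,"delta_pos":[-0.015,0.01,0.01],"roll":0},{"jaw":-1,"delta_pos":[-0.02,0.02,0],"roll":-0.5},{"jaw":-1,"delta_pos":[-0.02,0.03,0],"roll":-0.5},{"jaw":-1,"delta_pos":[-0.02,0.035,0],"roll":-0.5},{"jaw":-1,"delta_pos":[-0.02,0.035,0],"roll":-0.5},{"jaw":-1,"delta_pos":[-0.01,0.035,0],"roll":-0.5},{"jaw":-1,"delta_pos":[-0.01,0.035,0],"roll":-0.5},{"jaw":-1,"delta_pos":[-0.01,0.035,0],"roll":-0.5}]'
python3 -c "from h import *; st()"
python3 -m inch '[{"jaw":-1,"delta_pos":[0,0.035,0],"roll":-0.5},{"jaw":-1,"delta_pos":[0,0.035,0],"roll":-0.5},{"jaw":-1,"delta_pos":[0,0.035,0],"roll":-0.5},{"jaw":-1,"delta_pos":[0,0.035,0],"roll":0},{"jaw":-1,"delta_pos":[0,0.03,0],"roll":0},{"jaw":-1,"delta_pos":[0,0.02,0],"roll":0},{"jaw":-1,"delta_pos":[0,0.01,0],"roll":0},{"jaw":-1,"delta_pos":[0,0,0],"roll":0}]'
python3 -c "from h import *; st()"
```

```text
clock: 23.63
eef_pos: [0.4661, -0.0136, 0.1283]
tcp_rot: [139.7, 88.5, -38.2]
wrist_force: [1.3, 1.1, -1.9]
finger_gap: 0.05
t 23.63 pos [ 0.4661 -0.0136  0.1283] x [ 0.021 -0.016 -1.   ] yaw of jaw y -87.93 F [ 1.3  1.1 -1.9] gap 0.05 q [-11.   1.   6. 114.   1.  64. -93.]
clock: 24.3
eef_pos: [0.4539, 0.2022, 0.1192]
tcp_rot: [110.9, 88.9, -68.1]
wrist_force: [-0.3, -0.2, -0.8]
finger_gap: 0.0506
t 24.3 pos [0.4539 0.2022 0.1192] x [ 0.007 -0.018 -1.   ] yaw of jaw y -88.92 F [-0.3 -0.2 -0.8] gap 0.0506 q [ -25.    7.   -6.  108.    2.   65. -120.]
```

Run:
```python
from h import *
from plant import env
import pickle
s,M=st(); p=env.camera_params('wrist'); im,d=env.grab_frame('wrist'); crop(im,0,0,640,480,'w20.png')
pickle.dump((p,im,d,s),open('pics/w20.pkl','wb'))
```

```text
t 24.3 pos [0.4539 0.2022 0.1192] x [ 0.007 -0.018 -1.   ] yaw of jaw y -88.92 F [-0.3 -0.2 -0.8] gap 0.0506 q [ -25.    7.   -6.  108.    2.   65. -120.]
```

View pics/w20.png

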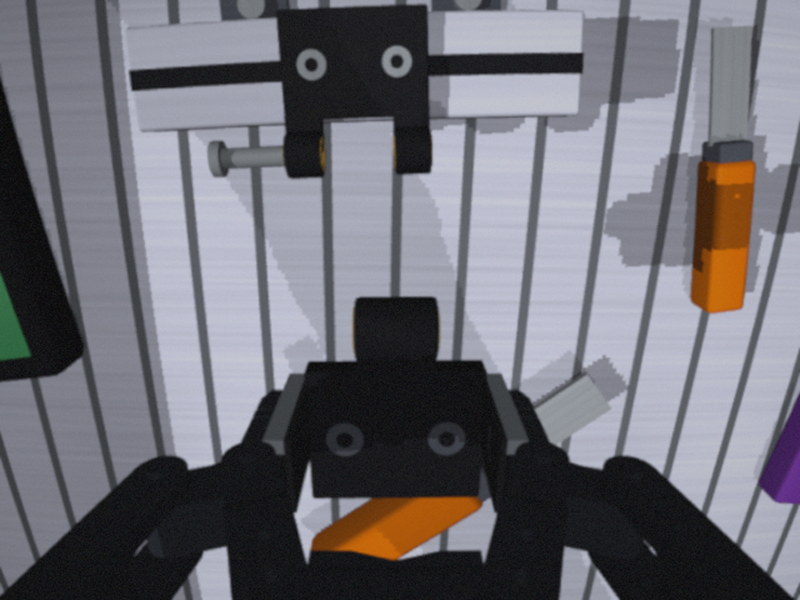

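```bash
cat >> h.py <<'E'
def zoom(im,x0,y0,x1,y1,name): crop(im,x0,y0,x1,y1,name)
E
python3 - <<'E'
from h import *
import pickle
p,im,d,s=pickle.load(open('pics/w20.pkl','rb')); P=cloud(p,d)
crop(im,160,70,360,160,'w20c.png')
vv,uu=np.mgrid[0:480,0:640]
def knuck(u0,u1,v0,v1):
    m=(uu>=u0)&(uu<=u1)&(vv>=v0)&(vv<=v1)&(P[...,2]>.08)&(P[...,2]<.105); q=P[m]
    # fit cylinder axis along nearly y : circle fit in x,z radius .009
    from scipy.optimize import least_squares
    f=lambda a: np.hypot(q[:,0]-a[0]-a[2]*(q[:,1]-q[:,1].mean()),q[:,2]-a[1])-.009
    r=least_squares(f,[q[:,0].mean(),.089,0],loss='soft_l1',f_scale=.001); print(len(q),r.x,np.sqrt(np.mean(r.fun**2)),'y',np.percentile(q[:,1],[1,50,99]),'zmax',np.percentile(q[:,2],98),'x',np.percentile(q[:,0],[1,99]))
    return q
knuck(232,254,106,138); knuck(321,342,104,135)
print('plate'); knuck(288,347,242,278)
E
```

```text
752 [ 0.5234442   0.08821947 -0.05722302] 0.000585228768216356 y [0.23205242 0.23735317 0.24271264] zmax 0.09838428461525478 x [0.51708479 0.53186168]
701 [ 0.5256889   0.08820007 -0.05999804] 0.0006176437861757246 y [0.19094985 0.19582509 0.20089804] zmax 0.09832610466684916 x [0.51898907 0.533383  ]
plate<stdin>:11: RuntimeWarning: Mean of empty slice.
  ret = ret.dtype.type(ret / rcount)
Traceback (most recent call last):
ValueError: Initial guess is outside of provided bounds
```

View pics/w20c.png

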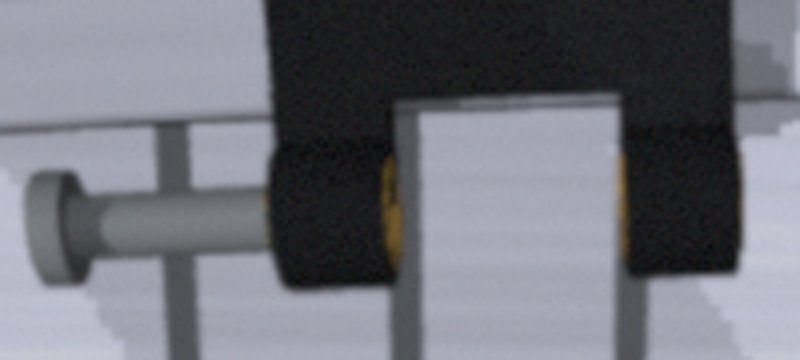

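```bash
cat >> h.py <<'E'
from scipy.optimize import least_squares
def knuckfit(im,P,win,psi,zlo,zhi,rad=.009,verbose=True):
    """cylinder axis in frame rotated by psi (deg): returns x',z', slopes, y' extents"""
    vv,uu=np.mgrid[0:480,0:640]; u0,u1,v0,v1=win
    c,s_=np.cos(np.radians(psi)),np.sin(np.radians(psi))
    X=P[...,0]*c+P[...,1]*s_; Y=-P[...,0]*s_+P[...,1]*c; Z=P[...,2]
    m=(uu>=u0)&(uu<=u1)&(vv>=v0)&(vv<=v1)&(Z>zlo)&(Z<zhi)&(im.max(2)<70)
    x,y,z=X[m],Y[m],Z[m]; ym=np.median(y)
    f=lambda a: np.hypot(x-a[0]-a[2]*(y-ym),z-a[1]-a[3]*(y-ym))-rad
    r=least_squares(f,[np.median(x),np.median(z)-.005,0,0],loss='soft_l1',f_scale=.0007)
    a=r.x; top=z>a[1]+.006
    # y extents per row of pixels
    lo,hi=np.percentile(y[top],[1.5,98.5])
    print(f"n{m.sum()} x'={a[0]*1e3:.2f} z={a[1]*1e3:.2f} ym={ym*1e3:.2f} slope xy={np.degrees(a[2]):.2f} zy={np.degrees(a[3]):.2f}deg y'ext={lo*1e3:.2f}..{hi*1e3:.2f} c={(lo+hi)*500:.2f} rms={np.sqrt(np.mean(r.fun**2))*1e3:.2f}")
    return a,lo,hi
E
python3 - <<'E'
from h import *
import pickle
p,im,d,s=pickle.load(open('pics/w20.pkl','rb')); P=cloud(p,d)
crop(im,270,225,365,300,'w20d.png')
A=knuckfit(im,P,(222,262,106,145),3.2,.083,.105)
B=knuckfit(im,P,(312,350,104,142),3.2,.083,.105)
print('gap centre y', (A[1]+B[2])/2*1e3,'len',(A[1]-B[2])*1e3)
for z0 in (.11,.15): print(P[262,300],P[245,318],P[280,318])
C=knuckfit(im,P,(280,355,236,285),3.2,.15,.185)
E
```

```text
n1057 x'=535.82 z=88.20 ym=208.09 slope xy=1.30 zy=-0.07deg y'ext=201.84..215.06 c=208.45 rms=0.87
n972 x'=535.84 z=88.14 ym=167.02 slope xy=0.61 zy=-0.74deg y'ext=160.43..173.22 c=166.83 rms=0.59
gap centre y 187.53211008294386 len 28.61447174941481
[0.48634835 0.20898791 0.17305584] [0.49051116 0.203257   0.16860657] [0.47988997 0.20314179 0.1725435 ]
[0.48634835 0.20898791 0.17305584] [0.49051116 0.203257   0.16860657] [0.47988997 0.20314179 0.1725435 ]
n3166 x'=493.20 z=164.73 ym=176.19 slope xy=2.38 zy=-0.00deg y'ext=165.99..186.53 c=176.26 rms=0.53
```

View pics/w20d.png

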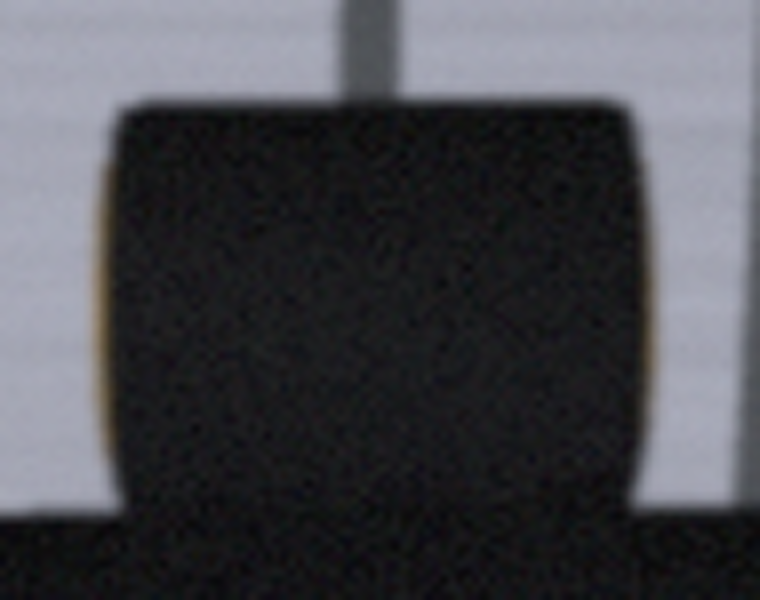

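```bash
python3 -m inch '[{"jaw":-1,"delta_pos":[-0.01,0,0.015],"roll":0.6},{"jaw":-1,"delta_pos":[-0.01,0,0.015],"roll":0.6},{"jaw":-1,"delta_pos":[-0.01,0,0.015],"roll":0.6},{"jaw":-1,"delta_pos":[0,0,0.015],"roll":0.4},{"jaw":-1,"delta_pos":[0,0,0],"roll":0}]'
python3 -c "from h import *; st()"
python3 -m inch '[{"jaw":-1,"delta_pos":[0.041,0,0],"roll":0},{"jaw":-1,"delta_pos":[0.041,0,0],"roll":0},{"jaw":-1,"delta_pos":[0.041,0,0],"roll":0},{"jaw":-1,"delta_pos":[0,0,0],"roll":0}]'
python3 -c "from h import *; st()"
python3 -m inch '[{"jaw":-1,"delta_pos":[-0.012,0,0],"roll":0},{"jaw":-1,"delta_pos":[-0.015,0,0],"roll":0},{"jaw":-1,"delta_pos":[-0.016,0,0],"roll":0},{"jaw":-1,"delta_pos":[-0.016,0,0],"roll":0},{"jaw":-1,"delta_pos":[-0.016,0,0],"roll":0},{"jaw":-1,"delta_pos":[-0.016,0,0],"roll":0},{"jaw":-1,"delta_pos":[-0.015,0,0],"roll":0},{"jaw":-1,"delta_pos":[-0.012,0,0],"roll":0}]'
python3 -c "from h import *; st()"
```

```text
clock: 24.77
eef_pos: [0.4225, 0.1899, 0.1773]
tcp_rot: [89.2, 88.6, -88.1]
wrist_force: [1.4, -0.3, -1.2]
finger_gap: 0.0507
t 24.77 pos [0.4225 0.1899 0.1773] x [ 0.001 -0.024 -1.   ] yaw of jaw y -87.28 F [ 1.4 -0.3 -1.2] gap 0.0507 q [ -25.    0.   -6.  108.    1.   72. -119.]
clock: 25.1
eef_pos: [0.5471, 0.181, 0.1726]
tcp_rot: [83.5, 88.3, -94.1]
wrist_force: [-2.0, -1.1, -2.2]
finger_gap: 0.0503
t 25.1 pos [0.5471 0.181  0.1726] x [-0.002 -0.029 -1.   ] yaw of jaw y -87.63 F [-2.  -1.1 -2.2] gap 0.0503 q [ -22.   14.   -2.   93.    2.   74. -112.]
clock: 25.77
eef_pos: [0.4213, 0.1656, 0.1606]
tcp_rot: [68.7, 87.6, -110.1]
wrist_force: [0.2, 0.3, -0.8]
finger_gap: 0.0502
t 25.77 pos [0.4213 0.1656 0.1606] x [-0.014 -0.039 -0.999] yaw of jaw y -88.73 F [ 0.2  0.3 -0.8] gap 0.0502 q [ -24.    1.   -5.  110.    2.   71. -118.]
```

```bash
python3 -m inch '[{"jaw":-1,"delta_pos":[0,0,0.02],"roll":0},{"jaw":-1,"delta_pos":[0,0,0.02],"roll":0},{"jaw":-1,"delta_pos":[0,0,0.02],"roll":0},{"jaw":-1,"delta_pos":[0,0,0.02],"roll":0},{"jaw":-1,"delta_pos":[0,0,0.02],"roll":0},{"jaw":-1,"delta_pos":[0,0,0.02],"roll":0},{"jaw":-1,"delta_pos":[0,0,0],"roll":0}]'
python3 -c "from h import *; st()"
python3 -m inch '[{"jaw":-1,"delta_pos":[0,0,-0.041],"roll":0},{"jaw":-1,"delta_pos":[0,0,-0.041],"roll":0},{"jaw":-1,"delta_pos":[0,0,-0.035],"roll":0},{"jaw":-1,"delta_pos":[0,0,0],"roll":0}]'
python3 -c "from h import *; st()"
python3 -m inch '[{"jaw":-1,"delta_pos":[0,0,0],"roll":0},{"jaw":-1,"delta_pos":[0,0,0],"roll":0},{"jaw":-1,"delta_pos":[0,0,0],"roll":0}]'
python3 -c "from h import *; st()"
```

```text
clock: 26.35
eef_pos: [0.4097, 0.1553, 0.278]
tcp_rot: [62.0, 87.1, -117.2]
wrist_force: [-0.8, -0.2, -1.2]
finger_gap: 0.0502
t 26.35 pos [0.4097 0.1553 0.278 ] x [-0.023 -0.045 -0.999] yaw of jaw y -89.18 F [-0.8 -0.2 -1.2] gap 0.0502 q [ -23.   -4.   -5.  101.    1.   86. -117.]
clock: 26.68
eef_pos: [0.4076, 0.1513, 0.1565]
tcp_rot: [67.5, 87.4, -112.0]
wrist_force: [-0.9, 0.7, -2.7]
finger_gap: 0.0501
t 26.68 pos [0.4076 0.1513 0.1565] x [-0.017 -0.043 -0.999] yaw of jaw y -89.48 F [-0.9  0.7 -2.7] gap 0.0501 q [ -23.   -1.   -5.  113.    2.   71. -118.]
clock: 26.93
eef_pos: [0.4061, 0.1494, 0.1572]
tcp_rot: [65.7, 87.2, -113.9]
wrist_force: [0.8, 0.4, -1.6]
finger_gap: 0.0505
t 26.93 pos [0.4061 0.1494 0.1572] x [-0.02  -0.044 -0.999] yaw of jaw y -89.59 F [ 0.8  0.4 -1.6] gap 0.0505 q [ -23.   -2.   -5.  113.    2.   71. -118.]
```

```bash
cat > j.py <<'E'
from h import *
np.set_printoptions(suppress=True,linewidth=160)
from plant import env
s,M=st(); print(np.round(s['joint_pos'],2),np.round(s['effort'],2),np.round(s['moment'],2))
E
python3 j.py
python3 -m inch '[{"jaw":-1,"delta_pos":[0,0,0],"roll":0},{"jaw":-1,"delta_pos":[0,0,0],"roll":0},{"jaw":-1,"delta_pos":[0,0,0],"roll":0}]' >/dev/null
python3 j.py
python3 -m inch '[{"jaw":-1,"delta_pos":[0,0,0],"roll":0},{"jaw":-1,"delta_pos":[0,0,0],"roll":0},{"jaw":-1,"delta_pos":[0,0,0],"roll":0}]' >/dev/null
python3 j.py
```

```text
t 26.93 pos [0.4061 0.1494 0.1572] x [-0.02  -0.044 -0.999] yaw of jaw y -89.59 F [ 0.8  0.4 -1.6] gap 0.0505 q [ -23.   -2.   -5.  113.    2.   71. -118.]
[ -22.98   -1.6    -4.68  112.61    1.68   71.15 -117.84] [  0.02 -35.11   0.03 -36.86   0.18   0.18  -0.  ] [ 0.09 -0.04  0.03]
t 27.18 pos [0.4083 0.1502 0.1613] x [-0.014 -0.041 -0.999] yaw of jaw y -89.63 F [-0.1 -0.3 -2.1] gap 0.05 q [ -23.   -2.   -5.  112.    2.   71. -118.]
[ -22.97   -1.81   -4.66  112.3     1.68   71.31 -117.83] [  0.03 -35.89   0.02 -38.     0.19   0.2    0.  ] [ 0.07 -0.   -0.01]
t 27.43 pos [0.4094 0.1508 0.163 ] x [-0.011 -0.04  -0.999] yaw of jaw y -89.63 F [-0.  -0.6 -1.6] gap 0.0501 q [ -23.   -2.   -5.  112.    2.   71. -118.]
[ -22.97   -1.89   -4.66  112.15    1.68   71.35 -117.83] [  0.01 -36.07   0.01 -38.29   0.19   0.17   0.  ] [ 0.05  0.06 -0.01]
```

```bash
python3 -m inch '[{"jaw":-1,"delta_pos":[0,0,-0.035],"roll":0},{"jaw":-1,"delta_pos":[0,0,-0.035],"roll":0},{"jaw":-1,"delta_pos":[0,0,-0.025],"roll":0},{"jaw":-1,"delta_pos":[0,0,0],"roll":0},{"jaw":-1,"delta_pos":[0,0,0],"roll":0}]'
python3 -c "from h import *; st()"
python3 -m inch '[{"jaw":-1,"delta_pos":[0,0,0.006],"roll":0},{"jaw":-1,"delta_pos":[0,0,0.012],"roll":0},{"jaw":-1,"delta_pos":[0,0,0.018],"roll":0},{"jaw":-1,"delta_pos":[0,0,0.02],"roll":0},{"jaw":-1,"delta_pos":[0,0,0.022],"roll":0},{"jaw":-1,"delta_pos":[0,0,0.012],"roll":0},{"jaw":-1,"delta_pos":[0,0,0.006],"roll":0}]'
python3 -c "from h import *; st()"
```

```text
clock: 27.85
eef_pos: [0.411, 0.1519, 0.0676]
tcp_rot: [81.4, 87.8, -98.2]
wrist_force: [-0.1, 0.2, -1.3]
finger_gap: 0.0504
t 27.85 pos [0.411  0.1519 0.0676] x [-0.005 -0.037 -0.999] yaw of jaw y -89.62 F [-0.1  0.2 -1.3] gap 0.0504 q [ -23.    4.   -5.  119.    2.   59. -119.]
clock: 28.43
eef_pos: [0.4132, 0.1532, 0.1803]
tcp_rot: [94.9, 88.1, -84.7]
wrist_force: [0.5, -0.1, -1.8]
finger_gap: 0.0503
t 28.43 pos [0.4132 0.1532 0.1803] x [ 0.003 -0.033 -0.999] yaw of jaw y -89.62 F [ 0.5 -0.1 -1.8] gap 0.0503 q [ -23.   -3.   -5.  111.    2.   73. -118.]
```

```bash
python3 -m inch '[{"jaw":-1,"delta_pos":[0,0,-0.035],"roll":0},{"jaw":-1,"delta_pos":[0,0,-0.035],"roll":0},{"jaw":-1,"delta_pos":[0,0,-0.03],"roll":0},{"jaw":-1,"delta_pos":[0,0,0],"roll":0},{"jaw":-1,"delta_pos":[0,0,0],"roll":0}]'
python3 -c "from h import *; st()"
python3 -m inch '[{"jaw":-1,"delta_pos":[0,0,0.006],"roll":0},{"jaw":-1,"delta_pos":[0,0,0.012],"roll":0},{"jaw":-1,"delta_pos":[0,0,0.018],"roll":0},{"jaw":-1,"delta_pos":[0,0,0.02],"roll":0},{"jaw":-1,"delta_pos":[0,0,0.022],"roll":0},{"jaw":-1,"delta_pos":[0,0,0.012],"roll":0},{"jaw":-1,"delta_pos":[0,0,0.006],"roll":0}]'
python3 -c "from h import *; st()"
python3 -m inch '[{"jaw":-1,"delta_pos":[0,0,-0.035],"roll":0},{"jaw":-1,"delta_pos":[0,0,-0.035],"roll":0},{"jaw":-1,"delta_pos":[0,0,-0.03],"roll":0},{"jaw":-1,"delta_pos":[0,0,0],"roll":0},{"jaw":-1,"delta_pos":[0,0,0],"roll":0}]'
python3 -c "from h import *; st()"
```

```text
clock: 28.85
eef_pos: [0.4193, 0.1562, 0.0899]
tcp_rot: [131.2, 88.2, -48.5]
wrist_force: [-0.1, -0.3, -0.5]
finger_gap: 0.0506
t 28.85 pos [0.4193 0.1562 0.0899] x [ 0.021 -0.024 -0.999] yaw of jaw y -89.66 F [-0.1 -0.3 -0.5] gap 0.0506 q [ -23.    2.   -5.  118.    2.   60. -119.]
clock: 29.43
eef_pos: [0.4219, 0.1575, 0.2061]
tcp_rot: [149.7, 87.9, -30.0]
wrist_force: [-0.0, 0.7, -1.3]
finger_gap: 0.0502
t 29.43 pos [0.4219 0.1575 0.2061] x [ 0.032 -0.019 -0.999] yaw of jaw y -89.67 F [-0.   0.7 -1.3] gap 0.0502 q [ -23.   -4.   -5.  109.    2.   74. -118.]
clock: 29.85
eef_pos: [0.4277, 0.1605, 0.1171]
tcp_rot: [169.1, 87.0, -10.6]
wrist_force: [0.4, -0.6, -1.3]
finger_gap: 0.0499
t 29.85 pos [0.4277 0.1605 0.1171] x [ 0.051 -0.01  -0.999] yaw of jaw y -89.69 F [ 0.4 -0.6 -1.3] gap 0.0499 q [ -23.   -0.   -5.  116.    2.   62. -118.]
```

```bash
python3 -m inch '[{"jaw":-1,"delta_pos":[0,0.01,0],"roll":0.7},{"jaw":-1,"delta_pos":[0,0.014,0],"roll":0.8},{"jaw":-1,"delta_pos":[0,0.014,0],"roll":0.7},{"jaw":-1,"delta_pos":[0,0.01,0],"roll":0.7},{"jaw":-1,"delta_pos":[0,0.005,0],"roll":0},{"jaw":-1,"delta_pos":[0,0,0],"roll":0}]'
python3 -c "from h import *; st()"
```

```text
clock: 30.35
eef_pos: [0.4307, 0.2232, 0.126]
tcp_rot: [175.9, 86.5, -0.4]
wrist_force: [0.5, -0.1, -1.4]
finger_gap: 0.0502
t 30.35 pos [0.4307 0.2232 0.126 ] x [ 0.06  -0.    -0.998] yaw of jaw y -86.36 F [ 0.5 -0.1 -1.4] gap 0.0502 q [ -27.    3.   -8.  112.    3.   62. -122.]
```

```bash
python3 -m inch '[{"jaw":-1,"delta_pos":[0,0,0],"roll":0},{"jaw":-1,"delta_pos":[0,0,0],"roll":0},{"jaw":-1,"delta_pos":[0,0,0],"roll":0},{"jaw":-1,"delta_pos":[0,0,0],"roll":0}]' >/dev/null
python3 j.py
python3 -m inch '[{"jaw":-1,"delta_pos":[-0.02,-0.01,0],"roll":0},{"jaw":-1,"delta_pos":[-0.025,-0.01,0],"roll":0},{"jaw":-1,"delta_pos":[-0.02,-0.01,0],"roll":0},{"jaw":-1,"delta_pos":[0,0,0],"roll":0}]' >/dev/null
python3 j.py
```

```text
t 30.68 pos [0.4307 0.2232 0.1262] x [ 0.06  -0.001 -0.998] yaw of jaw y -86.34 F [ 0.6 -0.1 -1.6] gap 0.05 q [ -27.    3.   -8.  112.    3.   62. -122.]
[ -26.61    2.79   -7.91  112.15    2.69   62.3  -122.02] [ -0.23 -40.89  -0.26 -37.51   0.19  -0.29  -0.  ] [-0.05  0.08 -0.03]
t 31.02 pos [0.3639 0.1901 0.125 ] x [ 0.058 -0.002 -0.998] yaw of jaw y -86.56 F [ 1.3  0.3 -1.5] gap 0.0504 q [ -27.   -7.   -9.  121.    1.   63. -122.]
[ -26.52   -6.73   -8.75  121.46    1.14   62.53 -122.28] [ -0.23 -31.29  -0.04 -37.53   0.01  -0.27  -0.  ] [0.   0.06 0.03]
```

```bash
python3 -m inch '[{"jaw":-1,"delta_pos":[0.015,0.008,0.02],"roll":0},{"jaw":-1,"delta_pos":[0.02,0.01,0.035],"roll":0},{"jaw":-1,"delta_pos":[0.02,0.01,0.04],"roll":0},{"jaw":-1,"delta_pos":[0,0,0.04],"roll":0},{"jaw":-1,"delta_pos":[0,0,0.02],"roll":0},{"jaw":-1,"delta_pos":[0,0,0],"roll":0},{"jaw":-1,"delta_pos":[0,0,0],"roll":0}]' >/dev/null
python3 j.py
python3 -m inch '[{"jaw":-1,"delta_pos":[0,0,-0.01],"roll":0},{"jaw":-1,"delta_pos":[0,0,-0.01],"roll":0},{"jaw":-1,"delta_pos":[0,0,-0.01],"roll":0},{"jaw":-1,"delta_pos":[0,0,-0.01],"roll":0},{"jaw":-1,"delta_pos":[0,0,-0.01],"roll":0},{"jaw":-1,"delta_pos":[0,0,0],"roll":0}]' >/dev/null
python3 j.py
```

```text
t 31.6 pos [0.4181 0.2132 0.2842] x [ 0.056 -0.006 -0.998] yaw of jaw y -86.9 F [-0.6  0.1 -2.1] gap 0.0499 q [ -26.   -4.   -7.  100.    1.   82. -121.]
[ -26.28   -4.5    -7.45  100.06    1.48   81.93 -120.79] [ -0.05 -37.06   0.16 -43.09   0.23  -0.02   0.02] [-0.01  0.06 -0.  ]
t 32.1 pos [0.4151 0.2104 0.222 ] x [ 0.047 -0.011 -0.999] yaw of jaw y -86.96 F [-0.4  0.6 -1.4] gap 0.0505 q [ -26.   -3.   -8.  106.    2.   75. -121.]
[ -26.22   -3.22   -7.61  106.22    1.66   75.07 -121.18] [ -0.03 -37.16   0.08 -41.08   0.24  -0.71  -0.03] [-0.01  0.07 -0.05]
```

```bash
python3 -m inch '[{"jaw":-1,"delta_pos":[0,0,-0.012],"roll":0},{"jaw":-1,"delta_pos":[0,0,-0.012],"roll":0},{"jaw":-1,"delta_pos":[0,0,-0.012],"roll":0},{"jaw":-1,"delta_pos":[0,0,-0.012],"roll":0},{"jaw":-1,"delta_pos":[0,0,-0.012],"roll":0},{"jaw":-1,"delta_pos":[0,0,-0.012],"roll":0},{"jaw":-1,"delta_pos":[0,0,-0.012],"roll":0},{"jaw":-1,"delta_pos":[0,0,-0.006],"roll":0}]' >/dev/null
python3 j.py
python3 -m inch '[{"jaw":-1,"delta_pos":[0,0,0],"roll":0},{"jaw":-1,"delta_pos":[0,0,0],"roll":0}]' >/dev/null
python3 j.py
```

```text
t 32.77 pos [0.4135 0.2097 0.1252] x [ 0.045 -0.013 -0.999] yaw of jaw y -86.92 F [-1.3 -0.  -2.2] gap 0.05 q [ -26.    1.   -8.  114.    2.   63. -122.]
[ -26.34    1.01   -7.91  114.08    2.44   63.22 -122.21] [ -0.02 -39.49  -0.06 -38.15   0.2   -0.19   0.01] [ 0.01  0.09 -0.01]
t 32.93 pos [0.4125 0.2091 0.1236] x [ 0.042 -0.014 -0.999] yaw of jaw y -86.91 F [ 0.1  0.8 -1.9] gap 0.0502 q [ -26.    1.   -8.  114.    2.   63. -122.]
[ -26.34    1.1    -7.91  114.18    2.44   63.21 -122.21] [ -0.   -37.87  -0.04 -36.44   0.21  -0.25  -0.01] [0.05 0.09 0.01]
```

```bash
python3 -m inch '[{"jaw":-1,"delta_pos":[0.005,0.001,-0.01],"roll":0},{"jaw":-1,"delta_pos":[0.005,0.001,-0.012],"roll":0},{"jaw":-1,"delta_pos":[0.005,0.001,-0.012],"roll":0},{"jaw":-1,"delta_pos":[0.005,0.001,-0.012],"roll":0},{"jaw":-1,"delta_pos":[0.005,0.001,-0.012],"roll":0},{"jaw":-1,"delta_pos":[0.005,0,-0.01],"roll":0},{"jaw":-1,"delta_pos":[0.003,0,-0.006],"roll":0},{"jaw":-1,"delta_pos":[0,0,0],"roll":0}]' >/dev/null
python3 - <<'E'
from h import *
from plant import env
import pickle
s,M=st(); p=env.camera_params('wrist'); im,d=env.grab_frame('wrist'); crop(im,0,0,640,480,'w21.png')
pickle.dump((p,im,d,s),open('pics/w21.pkl','wb'))
E
```

```text
t 33.6 pos [0.4519 0.2163 0.0477] x [ 0.05  -0.01  -0.999] yaw of jaw y -86.92 F [-0.7 -0.2 -1.5] gap 0.0502 q [ -26.   11.   -7.  114.    4.   54. -122.]
```

View pics/w21.png

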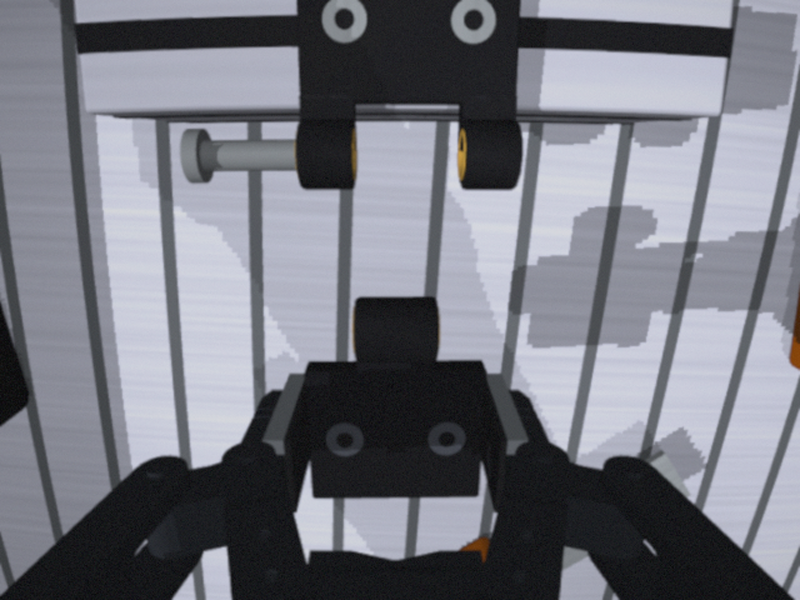

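```bash
cat > fit.py <<'E'
from h import *
import pickle,sys
def run(f,LW,RW,CW,zc=(.08,.12)):
    p,im,d,s=pickle.load(open(f,'rb')); P=cloud(p,d)
    A=knuckfit(im,P,LW,3.2,.083,.105); B=knuckfit(im,P,RW,3.2,.083,.105)
    C=knuckfit(im,P,CW,3.2,*zc)
    gx=(A[0][0]+B[0][0])/2; gz=(A[0][1]+B[0][1])/2; gy=(A[1]+B[2])/2
    print('gap: x',gx*1e3,'y',gy*1e3,'z',gz*1e3,'len',(A[1]-B[2])*1e3,'yaw err fix',np.degrees(np.arctan2(-(A[0][0]-B[0][0]),A[1]-B[1])))
    dx,dy,dz=gx-C[0][0],gy-(C[1]+C[2])/2,gz-C[0][1]
    c,q=np.cos(np.radians(3.2)),np.sin(np.radians(3.2))
    print('move jamb frame mm',np.round([dx*1e3,dy*1e3,dz*1e3],2),'world',np.round([(dx*c-dy*q)*1e3,(dx*q+dy*c)*1e3,dz*1e3],2))
    # plate pitch
    vv,uu=np.mgrid[0:480,0:640]; m=(uu>255)&(uu<378)&(vv>305)&(vv<390)&(im.max(2)<70)&(abs(P[...,2]-C[0][1])<.02)
    q=P[m]; a=np.c_[q[:,0]-q[:,0].mean(),q[:,1]-q[:,1].mean(),np.ones(len(q))]; z=q[:,2]
    for _ in range(3):
        r=np.linalg.lstsq(a,z,rcond=None)[0]; e=z-a@r; k=abs(e)<.0015; a,z=a[k],z[k]
    print('plate n',len(z),'slope dz/dx,dz/dy deg',np.degrees(r[:2]),'z',r[2])
E
python3 -c "
from fit import *
run('pics/w21.pkl',(236,288,95,152),(366,420,95,152),(280,355,236,288))
run('pics/w20.pkl',(222,262,106,145),(312,350,104,142),(280,355,236,288),(.15,.19))
run('pics/w18.pkl',(222,262,106,145),(312,350,104,142),(280,355,236,288),(.03,.06))
"
```

```text
n2457 x'=535.97 z=88.15 ym=208.49 slope xy=0.11 zy=-0.02deg y'ext=202.03..215.11 c=208.57 rms=0.55
n2445 x'=535.68 z=88.16 ym=167.35 slope xy=0.60 zy=-0.85deg y'ext=160.72..173.59 c=167.15 rms=0.66
n3351 x'=490.02 z=94.48 ym=191.14 slope xy=0.15 zy=-0.10deg y'ext=180.90..201.51 c=191.21 rms=0.52
gap: x 535.8224694851295 y 187.80717034923532 z 88.15208493630641 len 28.443836641873915 yaw err fix -0.40543182287524826
move jamb frame mm [45.8  -3.4  -6.33] world [45.92 -0.84 -6.33]
plate n 9910 slope dz/dx,dz/dy deg [0.79610756 0.15238543] z 0.09334440147577079
n1057 x'=535.82 z=88.20 ym=208.09 slope xy=1.30 zy=-0.07deg y'ext=201.84..215.06 c=208.45 rms=0.87
n972 x'=535.84 z=88.14 ym=167.02 slope xy=0.61 zy=-0.74deg y'ext=160.43..173.22 c=166.83 rms=0.59
n3358 x'=493.23 z=164.71 ym=176.21 slope xy=2.41 zy=-0.01deg y'ext=165.99..186.53 c=176.26 rms=0.52
gap: x 535.8281615501794 y 187.53211008294386 z 88.171922986157 len 28.61447174941481 yaw err fix 0.028172645112528115
move jamb frame mm [ 42.59  11.27 -76.54] world [ 41.9   13.63 -76.54]
plate n 9889 slope dz/dx,dz/dy deg [-1.60568006 -0.22339944] z 0.16500594392495319
  return _methods._mean(a, axis=axis, dtype=dtype,
  ret = ret.dtype.type(ret / rcount)
Traceback (most recent call last):
  File "fit.py", line 5, in run
    A=knuckfit(im,P,LW,3.2,.083,.105); B=knuckfit(im,P,RW,3.2,.083,.105)
  File "h.py", line 47, in knuckfit
    r=least_squares(f,[np.median(x),np.median(z)-.005,0,0],loss='soft_l1',f_scale=.0007)
ValueError: Initial guess is outside of provided bounds
```

```bash
python3 -m inch '[{"jaw":-1,"delta_pos":[0.003,0,-0.003],"roll":0},{"jaw":-1,"delta_pos":[0.006,0,-0.003],"roll":0},{"jaw":-1,"delta_pos":[0.006,0,0],"roll":0},{"jaw":-1,"delta_pos":[0.006,0,0],"roll":0},{"jaw":-1,"delta_pos":[0.004,0,0],"roll":0},{"jaw":-1,"delta_pos":[0,0,0],"roll":0}]' >/dev/null
python3 - <<'E'
from h import *
from plant import env
import pickle
s,M=st(); p=env.camera_params('wrist'); im,d=env.grab_frame('wrist'); crop(im,0,0,640,480,'w22.png')
pickle.dump((p,im,d,s),open('pics/w22.pkl','wb'))
E
```

```text
t 34.15 pos [0.4809 0.2171 0.0442] x [ 0.054 -0.008 -0.999] yaw of jaw y -86.91 F [ 0.6  0.1 -2. ] gap 0.05 q [ -25.   14.   -6.  111.    4.   53. -120.]
```

View pics/w22.png

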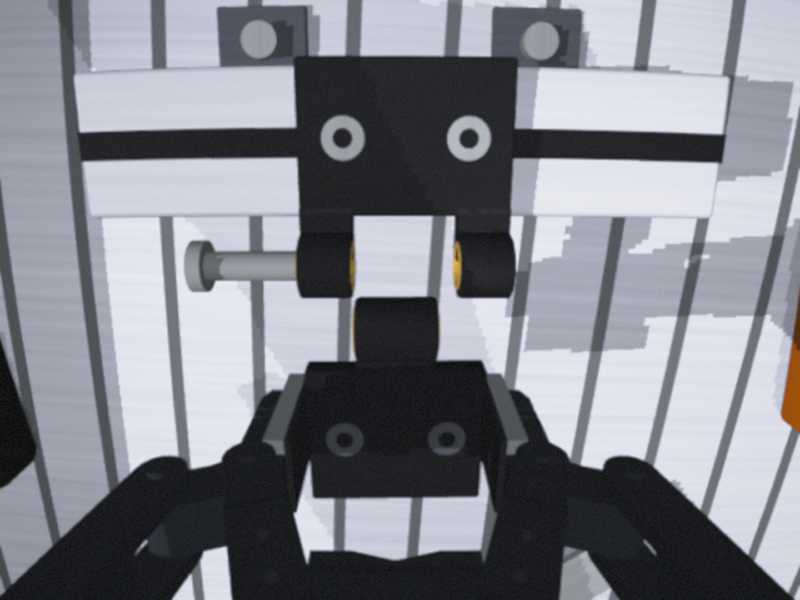

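```bash
python3 -m inch '[{"jaw":-1,"delta_pos":[-0.006,0,0.02],"roll":0},{"jaw":-1,"delta_pos":[-0.01,0,0.035],"roll":0},{"jaw":-1,"delta_pos":[-0.01,0,0.04],"roll":0},{"jaw":-1,"delta_pos":[0,0,0.04],"roll":0},{"jaw":-1,"delta_pos":[0,0,0.02],"roll":0},{"jaw":-1,"delta_pos":[0,0,0],"roll":0},{"jaw":-1,"delta_pos":[0,0,0],"roll":0}]' >/dev/null
python3 j.py
python3 -m inch '[{"jaw":-1,"delta_pos":[0,0,-0.01],"roll":0},{"jaw":-1,"delta_pos":[0,0,-0.01],"roll":0},{"jaw":-1,"delta_pos":[0,0,-0.01],"roll":0},{"jaw":-1,"delta_pos":[0,0,-0.01],"roll":0},{"jaw":-1,"delta_pos":[0,0,-0.01],"roll":0},{"jaw":-1,"delta_pos":[0,0,0],"roll":0}]' >/dev/null
python3 j.py
```

```text
t 34.78 pos [0.4495 0.2158 0.205 ] x [ 0.05  -0.009 -0.999] yaw of jaw y -86.87 F [ 0.1 -0.7 -1.9] gap 0.05 q [ -26.    1.   -7.  104.    2.   73. -120.]
[ -25.55    1.38   -6.93  103.76    2.26   72.74 -119.96] [ -0.02 -43.77  -0.11 -41.64   0.2    0.05   0.02] [-0.03  0.07  0.02]
t 35.28 pos [0.4458 0.2135 0.1421] x [ 0.041 -0.015 -0.999] yaw of jaw y -86.86 F [-0.9  0.1 -1.7] gap 0.0506 q [ -26.    4.   -7.  109.    3.   66. -121.]
[ -25.58    4.05   -7.06  108.72    2.7    65.76 -120.54] [ -0.06 -44.09  -0.19 -39.07   0.24  -0.73  -0.04] [-0.    0.14 -0.  ]
```

Works; repeat once more.

```bash
python3 -m inch '[{"jaw":-1,"delta_pos":[0,0,0.03],"roll":0},{"jaw":-1,"delta_pos":[0,0,0.04],"roll":0},{"jaw":-1,"delta_pos":[0,0,0.03],"roll":0},{"jaw":-1,"delta_pos":[0,0,0],"roll":0},{"jaw":-1,"delta_pos":[0,0,0],"roll":0}]' >/dev/null
python3 j.py
python3 -m inch '[{"jaw":-1,"delta_pos":[0,0,-0.01],"roll":0},{"jaw":-1,"delta_pos":[0,0,-0.01],"roll":0},{"jaw":-1,"delta_pos":[0,0,-0.01],"roll":0},{"jaw":-1,"delta_pos":[0,0,-0.01],"roll":0},{"jaw":-1,"delta_pos":[0,0,-0.01],"roll":0},{"jaw":-1,"delta_pos":[0,0,0],"roll":0}]' >/dev/null
python3 j.py
python3 -m inch '[{"jaw":-1,"delta_pos":[0,0,-0.012],"roll":0},{"jaw":-1,"delta_pos":[0,0,-0.012],"roll":0},{"jaw":-1,"delta_pos":[0,0,-0.012],"roll":0},{"jaw":-1,"delta_pos":[0,0,-0.012],"roll":0},{"jaw":-1,"delta_pos":[0,0,-0.012],"roll":0},{"jaw":-1,"delta_pos":[0,0,-0.008],"roll":0},{"jaw":-1,"delta_pos":[0,0,0],"roll":0},{"jaw":-1,"delta_pos":[0,0,0],"roll":0}]' >/dev/null
python3 j.py
```

```text
t 35.7 pos [0.4422 0.2114 0.2396] x [ 0.03  -0.021 -0.999] yaw of jaw y -86.85 F [-0.3  0.8 -2.6] gap 0.0504 q [ -26.    0.   -7.  101.    2.   78. -120.]
[ -25.54    0.38   -6.82  100.59    1.99   78.24 -119.58] [  0.   -43.31  -0.04 -42.65   0.21   0.13   0.02] [ 0.02  0.04 -0.05]
t 36.2 pos [0.4396 0.2098 0.1784] x [ 0.023 -0.025 -0.999] yaw of jaw y -86.83 F [ 0.7 -0.6 -2. ] gap 0.0503 q [ -26.    2.   -7.  106.    2.   71. -120.]
[ -25.53    2.4    -6.97  105.92    2.29   71.37 -120.04] [ -0.05 -43.09  -0.13 -40.03   0.23  -0.58  -0.03] [0.03 0.   0.01]
t 36.87 pos [0.4377 0.2087 0.1036] x [ 0.018 -0.027 -0.999] yaw of jaw y -86.82 F [-0.2 -0.2 -1.1] gap 0.0498 q [ -26.    6.   -7.  111.    3.   63. -121.]
[ -25.62    6.32   -7.09  111.22    2.97   62.52 -120.85] [ -0.   -43.39  -0.19 -35.45   0.19  -0.09  -0.01] [ 0.07  0.05 -0.01]
```

```bash
python3 -m inch '[{"jaw":-1,"delta_pos":[0.004,0.001,-0.03],"roll":0},{"jaw":-1,"delta_pos":[0.004,0.001,-0.025],"roll":0},{"jaw":-1,"delta_pos":[0,0,0],"roll":0},{"jaw":-1,"delta_pos":[0,0,0],"roll":0},{"jaw":-1,"delta_pos":[0,0,0],"roll":0}]' >/dev/null
python3 j.py
```

```text
t 37.28 pos [0.4484 0.2123 0.0518] x [ 0.023 -0.024 -0.999] yaw of jaw y -86.83 F [ 0.4  0.2 -1.5] gap 0.0504 q [ -26.   11.   -7.  113.    4.   56. -121.]
[ -25.69   11.01   -6.9   112.83    3.85   55.93 -121.42] [ -0.03 -46.79  -0.29 -33.78   0.2   -0.25  -0.01] [ 0.08  0.04 -0.  ]
```

```bash
python3 -m inch '[{"jaw":-1,"delta_pos":[0.004,0.001,-0.003],"roll":0},{"jaw":-1,"delta_pos":[0.006,0.001,-0.003],"roll":0},{"jaw":-1,"delta_pos":[0.006,0.001,-0.002],"roll":0},{"jaw":-1,"delta_pos":[0.006,0.001,0],"roll":0},{"jaw":-1,"delta_pos":[0.003,0.001,0],"roll":0},{"jaw":-1,"delta_pos":[0,0,0],"roll":0}]' >/dev/null
python3 - <<'E'
from h import *
from plant import env
import pickle
s,M=st(); p=env.camera_params('wrist'); im,d=env.grab_frame('wrist'); crop(im,0,0,640,480,'w23.png')
pickle.dump((p,im,d,s),open('pics/w23.pkl','wb'))
E
```

```text
t 37.78 pos [0.4792 0.2194 0.0486] x [ 0.03  -0.02  -0.999] yaw of jaw y -86.85 F [-0.4  0.1 -1.5] gap 0.05 q [ -25.   14.   -6.  109.    4.   56. -121.]
```

View pics/w23.png

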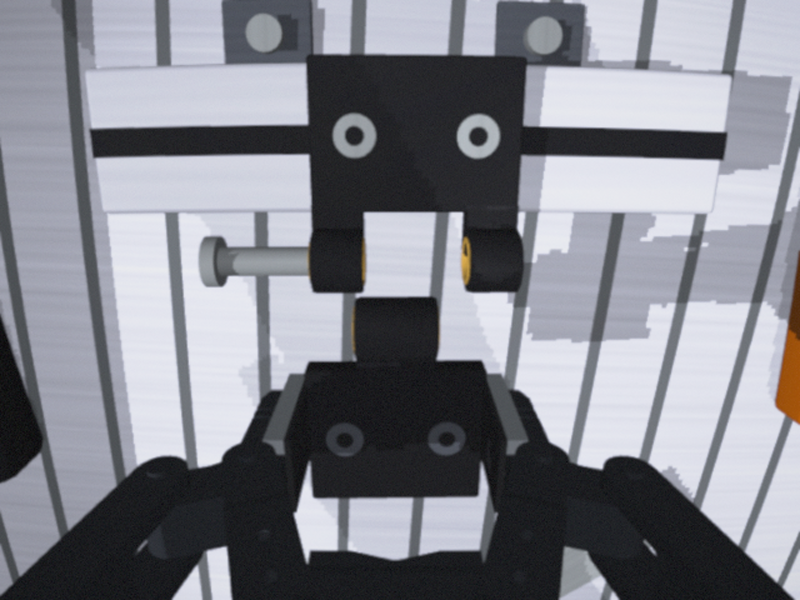

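```bash
python3 -c "
from fit import *
run('pics/w23.pkl',(246,292,184,233),(372,418,184,233),(280,355,237,288))
"
```

```text
n2023 x'=535.89 z=88.17 ym=208.64 slope xy=0.67 zy=-0.07deg y'ext=202.33..215.09 c=208.71 rms=0.54
n2038 x'=535.67 z=88.18 ym=167.23 slope xy=-0.53 zy=-0.41deg y'ext=160.41..173.65 c=167.03 rms=0.58
n3338 x'=518.37 z=94.79 ym=193.24 slope xy=0.27 zy=-0.40deg y'ext=183.06..203.50 c=193.28 rms=0.54
gap: x 535.7791248285665 y 187.99286233978697 z 88.17368744764758 len 28.67898870252672 yaw err fix -0.29290128543639943
move jamb frame mm [17.41 -5.29 -6.61] world [17.68 -4.31 -6.61]
plate n 9876 slope dz/dx,dz/dy deg [-0.24132232 -0.37916141] z 0.0943079829874926
```

```bash
python3 -m inch '[{"jaw":-1,"delta_pos":[-0.001,-0.0025,0],"roll":0},{"jaw":-1,"delta_pos":[0,-0.002,-0.002],"roll":0},{"jaw":-1,"delta_pos":[0,0,-0.0025],"roll":0},{"jaw":-1,"delta_pos":[0,0,-0.002],"roll":0},{"jaw":-1,"delta_pos":[0,0,0],"roll":0}]' >/dev/null
python3 - <<'E'
from h import *
from plant import env
import pickle
from fit import run
s,M=st(); p=env.camera_params('wrist'); im,d=env.grab_frame('wrist'); crop(im,200,160,460,300,'w24.png')
pickle.dump((p,im,d,s),open('pics/w24.pkl','wb'))
run('pics/w24.pkl',(238,288,184,233),(362,412,184,233),(280,355,237,288))
E
```

```text
t 38.25 pos [0.4771 0.214  0.0413] x [ 0.029 -0.021 -0.999] yaw of jaw y -86.85 F [ 0.3 -0.2 -1.5] gap 0.0503 q [ -25.   14.   -6.  110.    4.   55. -120.]
n1683 x'=535.91 z=88.16 ym=206.93 slope xy=0.05 zy=-0.17deg y'ext=202.11..211.93 c=207.02 rms=0.56
n2132 x'=535.73 z=88.20 ym=167.18 slope xy=0.39 zy=-0.08deg y'ext=160.56..173.59 c=167.08 rms=0.55
n3306 x'=516.00 z=87.45 ym=187.93 slope xy=0.23 zy=-0.70deg y'ext=177.89..198.17 c=188.03 rms=0.53
gap: x 535.8195868229212 y 187.8517265025434 z 88.18109848964822 len 28.52327978387831 yaw err fix -0.24910720587950447
move jamb frame mm [19.82 -0.18  0.73] world [19.79  0.93  0.73]
plate n 9860 slope dz/dx,dz/dy deg [-0.37274037 -0.4663752 ] z 0.08700324403793337
```

View pics/w24.png

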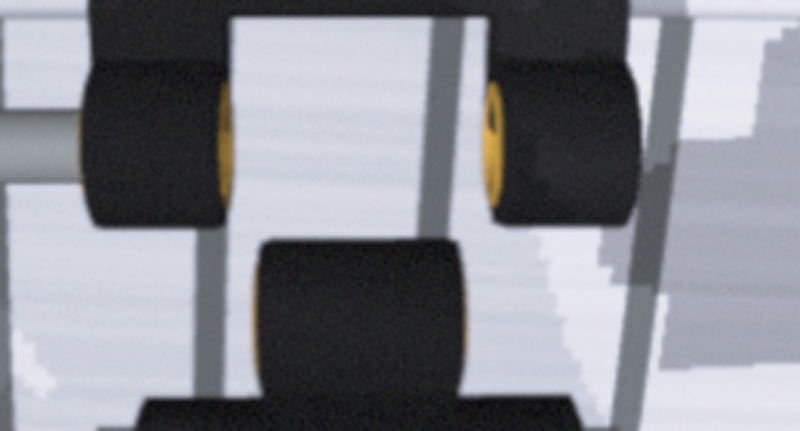

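```bash
python3 -m inch '[{"jaw":-1,"delta_pos":[0.003,0,0.0005],"roll":0},{"jaw":-1,"delta_pos":[0.004,0,0],"roll":0},{"jaw":-1,"delta_pos":[0.004,0,0],"roll":0},{"jaw":-1,"delta_pos":[0.002,0,0],"roll":0},{"jaw":-1,"delta_pos":[0,0,0],"roll":0}]' >/dev/null
cat > look.py <<'E'
from h import *
from plant import env
import pickle,sys
s,M=st(); p=env.camera_params('wrist'); im,d=env.grab_frame('wrist'); n=sys.argv[1]
crop(im,200,160,460,330,n+'.png'); pickle.dump((p,im,d,s),open(f'pics/{n}.pkl','wb'))
E
python3 look.py w25
```

```text
t 38.72 pos [0.4918 0.2143 0.0423] x [ 0.03  -0.02  -0.999] yaw of jaw y -86.83 F [ 0.2  0.2 -1. ] gap 0.0504 q [ -25.   16.   -6.  108.    4.   55. -119.]
```

View pics/w25.png

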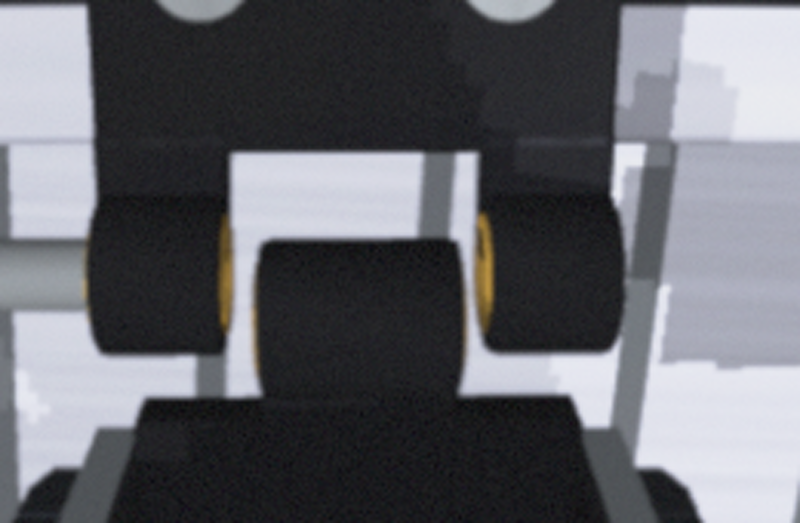

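```bash
python3 -c "
from fit import *
run('pics/w25.pkl',(226,277,225,275),(354,404,225,275),(282,352,237,288))
"
```

```text
n2100 x'=535.81 z=88.14 ym=208.49 slope xy=0.86 zy=0.35deg y'ext=202.21..215.04 c=208.62 rms=0.55
n2057 x'=535.61 z=88.20 ym=167.21 slope xy=-0.15 zy=-0.04deg y'ext=160.61..173.66 c=167.13 rms=0.54
n3310 x'=530.62 z=88.41 ym=187.42 slope xy=-0.09 zy=-0.30deg y'ext=177.31..197.67 c=187.49 rms=0.51
gap: x 535.7075253257995 y 187.93358338704454 z 88.16918505193394 len 28.547563622246724 yaw err fix -0.26940486319741724
move jamb frame mm [ 5.09  0.45 -0.24] world [ 5.06  0.73 -0.24]
plate n 9893 slope dz/dx,dz/dy deg [-0.30333739 -0.43198742] z 0.08794621612540017
```

```bash
python3 -m inch '[{"jaw":-1,"delta_pos":[0.002,0.0004,0],"roll":0},{"jaw":-1,"delta_pos":[0.0015,0.0002,0],"roll":0},{"jaw":-1,"delta_pos":[0.001,0,0],"roll":0},{"jaw":-1,"delta_pos":[0,0,0],"roll":0}]' >/dev/null
python3 look.py w26
python3 -c "
from fit import *
run('pics/w26.pkl',(226,277,237,288),(354,404,237,288),(282,352,237,288))
"
```

```text
t 39.1 pos [0.4964 0.2149 0.0422] x [ 0.03  -0.021 -0.999] yaw of jaw y -86.83 F [-0.1  0.6 -1.8] gap 0.0504 q [ -25.   16.   -6.  107.    4.   55. -119.]
n2147 x'=535.77 z=88.19 ym=208.50 slope xy=0.79 zy=0.11deg y'ext=202.17..215.06 c=208.62 rms=0.55
n2122 x'=535.61 z=88.21 ym=167.32 slope xy=-0.13 zy=-0.25deg y'ext=160.64..173.55 c=167.10 rms=0.52
n3320 x'=535.35 z=88.31 ym=187.88 slope xy=0.10 zy=-0.54deg y'ext=177.76..198.16 c=187.96 rms=0.54
gap: x 535.6893375715416 y 187.86012094478016 z 88.20284153475578 len 28.61915665479345 yaw err fix -0.21563490960882187
move jamb frame mm [ 0.34 -0.1  -0.11] world [ 0.35 -0.08 -0.11]
plate n 9871 slope dz/dx,dz/dy deg [-0.36442407 -0.4640918 ] z 0.08786686311161006
```

View pics/w26.png

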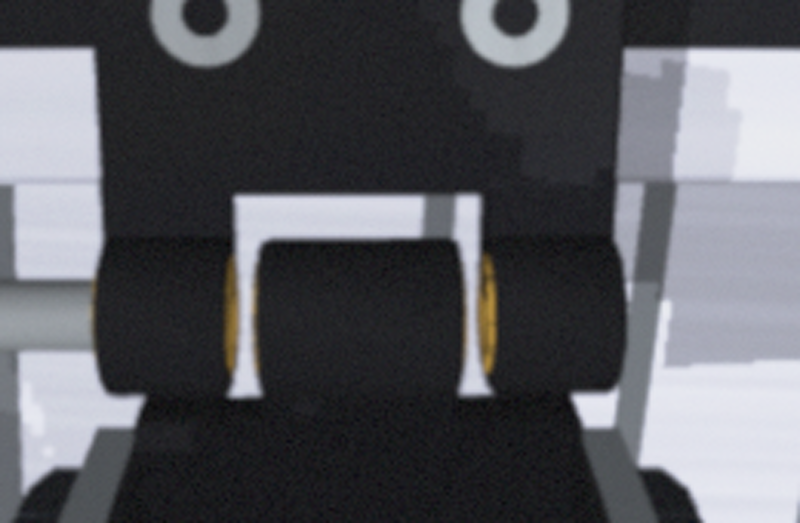

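```bash
python3 -m inch '[{"jaw":-1,"delta_pos":[0.0004,0,0],"roll":0},{"jaw":-1,"delta_pos":[0,0,0],"roll":0},{"jaw":-1,"delta_pos":[0,0,0],"roll":0},{"jaw":-1,"delta_pos":[0,0,0],"roll":0}]' >/dev/null
python3 look.py w27
python3 -c "
from fit import *
run('pics/w27.pkl',(226,277,237,288),(354,404,237,288),(282,352,237,288))
from plant import env
im,d=env.grab_frame('side'); crop(im,200,200,360,320,'s27.png'); im,d=env.grab_frame('scene'); crop(im,0,0,640,480,'sc27.png'); st(); print(env.state()['qvel'])
"
```

```text
t 39.48 pos [0.4965 0.215  0.0421] x [ 0.029 -0.021 -0.999] yaw of jaw y -86.81 F [ 0.6  0.6 -2. ] gap 0.0503 q [ -25.   16.   -6.  107.    4.   56. -119.]
n2153 x'=535.78 z=88.18 ym=208.49 slope xy=0.54 zy=-0.22deg y'ext=202.19..215.15 c=208.67 rms=0.56
n2135 x'=535.59 z=88.22 ym=167.27 slope xy=0.03 zy=-0.01deg y'ext=160.54..173.59 c=167.06 rms=0.57
n3314 x'=535.44 z=88.25 ym=187.92 slope xy=0.28 zy=-0.37deg y'ext=177.79..198.19 c=187.99 rms=0.53
gap: x 535.6826911354088 y 187.88799968439827 z 88.19823796775091 len 28.603448703365896 yaw err fix -0.26497544651166755
move jamb frame mm [ 0.25 -0.1  -0.06] world [ 0.25 -0.09 -0.06]
plate n 9873 slope dz/dx,dz/dy deg [-0.41057614 -0.49853923] z 0.08781624749470314
t 39.63 pos [0.4965 0.215  0.0421] x [ 0.029 -0.021 -0.999] yaw of jaw y -86.81 F [-0.6  0.5 -2.4] gap 0.0502 q [ -25.   16.   -6.  107.    4.   56. -119.]
[ 0.01947625 -0.11281583 -0.10666026  0.01115771 -0.06780935  0.005188
 -0.04211259]
```

View pics/s27.png

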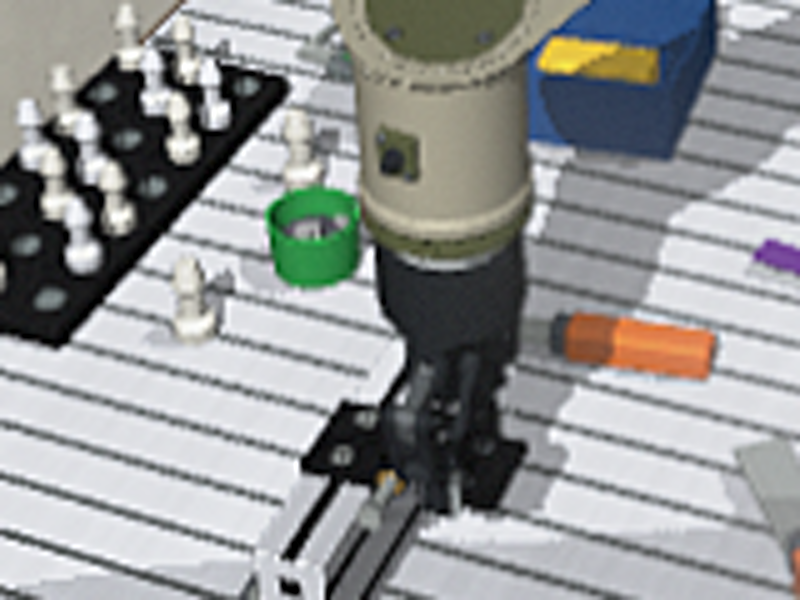

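View pics/sc27.png

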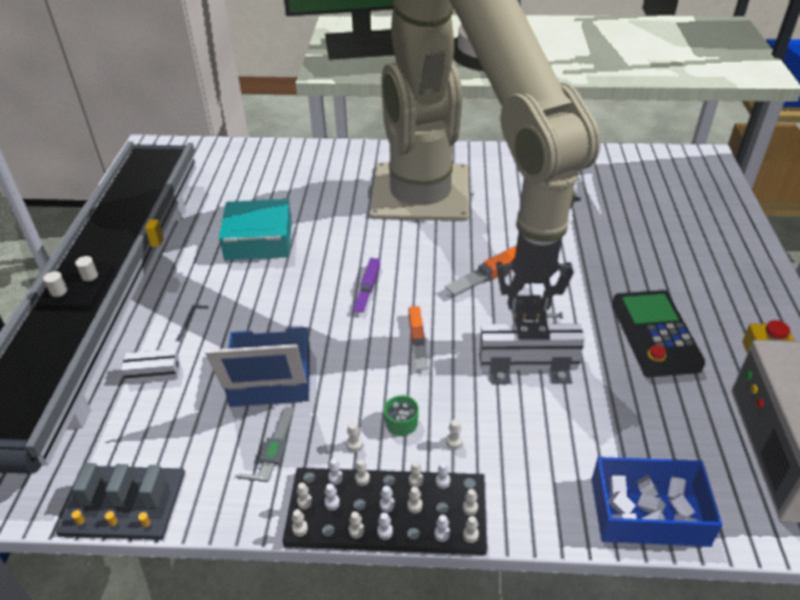

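```bash
python3 -c "
from plant import env
print(env.hand_in())
from h import *; st()"
```

```text
the job is handed in; nothing more can be done
None
the job is handed in; nothing more can be done
```

I finished the job and handed it in at about 39.6 s of the 72 s allowed. The hand-in reports no verdict.

**What I did**
- **Lid:** I put the blade of the small orange pry tool into the slot under the lid and swung the lid to about 107°, past upright. Only the blade touched the lid.
- **Tool:** I laid it flat on the table, close to where it had been.
- **Leaf:** I took the loose leaf out of the case. It is held level between the fixed leaf's two knuckles, still gripped in the fingers.

**Last checks**

| Check | Result |
|---|---|
| Hole axes, offset (wrist depth-camera fit) | about 0.25 mm in x, 0.1 mm in y, 0.06 mm in z |
| Angle between the hole axes | about 0.3° in yaw, 0.2 to 0.4° in tilt |
| Leaf plate off level | about 0.4 to 0.5° |
| Gap at each end of the knuckle | about 3 mm, no contact seen |
| Wrist force | about 2 N, no sign of contact |
| Arm | motionless |

In the final scene picture the other things looked undisturbed. That is by eye only; I did not measure their positions.

**What went wrong or disagreed**
- **First grasp of the tool missed.** The fingertips are about 30 mm behind the reported TCP, although the description puts the TCP at their very end. The fingers closed over the top of the handle. It had not moved, and I corrected for the offset from then on.
- **The gripper's tilt drifted during moves.** It could not be commanded directly, so I worked it out with extra up-and-down and in-and-out moves before inserting the leaf.

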